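Pack the scraper in the cleaning caddy and hold the caddy up level

ROBOT

A 6-joint arm with a two-finger parallel gripper is mounted at the origin on the work surface. World frame = base frame: x ahead of the robot, y to its left, z up, the work surface at z = 0. Lengths are in mm, angles in degrees, forces in N, time in s.
With the tool pointing down it reaches from about 350 to 850 mm from the base axis. Payload 8.1 kg.
Tool frame: the origin (TCP) lies at the very end of the fingers, on their centre line; the grasp point (between the pads) lies 19 mm behind it (pinch_z is the z of the grasp point in the tool frame, in mm); z points along the fingers, y is the direction in which the jaws open and shut (so a half turn about z gives the same grasp; the last joint's range is limited). The gripper opens to 85 mm and grips with 20 to 120 N. Pads are 22 mm wide; open, the fingers measure 114 mm over their backs; the gripper's body (76 mm by 85 mm) begins 54 mm behind the grasp point. The pads swing forward as they close: fully open they stand 13 mm farther back than shut.
Start: joints at [60.596, 7.471, 85.268, -0, 87.261, -4.893], TCP at [248.902, 545.942, 202.392] pointing down, gripper open.
Joint ranges: [-169.43, 169.43], [-51.17, 129.36], [1.28, 143.12], [-76.62, 256.62], [0, 156.53], [-152.29, 152.29]. Speed limits (degrees/s): [136.94, 136.94, 159.86, 180, 180, 180].

INTERFACE

Orientations are given as [roll, pitch, yaw] about the fixed x, y, z axes, in that order (R = Rz(yaw) Ry(pitch) Rx(roll)).
In Python, from bench import * gives the robot as it stands.
- The arm moves only by the shell command python3 -m creep 'ROWS' [FORCE]. ROWS is a JSON object of lists of equal length, an entry for each row: "translation": the shift along the tool's x, y, z in mm, a list of three; "rotation": the turn, a rotation vector about the tool's x, y, z in rad, a list of three; "claw": the finger opening in mm, from 0 to 85.4. In form: {"translation": [[dx, dy, dz], ...], "rotation": [[ax, ay, az], ...], "claw": [claw, ...]}. A call has 1 to 10 rows; each row shifts and turns the commanded pose from where the row before left it, along the tool's axes as they then stand; what a row does not reach is not made up. A row lasts 1/10 s, in which the tool goes at most 50 mm and 8.59 degrees, less where a joint would pass 70% of its speed; a pose out of reach is approached as far as the arm can. A call is refused whole if a number of a shift passes 50 or a number of a turn 0.15, either way. A call with a gripper value outside its range is refused whole. The fingers move at their own pace and stop on an object; FORCE is the grip in N (left out, the last holds). Time passes only in rows, so rows that do not move let the fingers close. It gives the time, the measured TCP pose, the force and the opening at its end, in the units of the state.
- sense(): the state, without advancing time (a new reading comes with each control period).
- snapshot(name): name is "side" or "top"; returns a dict with "frame" (400x640x3 uint8, red, green, blue), "intrinsics" (3x3 intrinsics, pixels), "dist" ([k1, k2, p1, p2, k3] as OpenCV has them; the pictures are not rectified), "extrinsics" (4x4, takes a point from camera to world coordinates). Camera axes: x right, y up, looking along -z (the intrinsics and any distortion apply to the point x, -y, -z); pixel columns grow to the right and rows downward; lengths in mm; the calibration is good to about 2 mm. A picture is of the moment at which its call begins. There is no depth.
- hand_in(): hands the job in, once; it reports no verdict.
The state is a dict: "time": time; "joint_pos": joint angles; "qd": joint speeds; "joint_efforts": joint torques, N m; "tool_pos": TCP position; "tcp_rot": TCP orientation; "ft_force": force on the tool from outside, world axes, zero at the start; "wrist_torque": the same for the moment, N m; "finger_gap": finger opening in mm.
Only numpy, scipy, OpenCV 4.12 (cv2) and the standard library are available. Lean on these libraries where they do the work, as an engineer would, in place of code of your own. Each camera call takes 0.05 s, during which the arm holds its last target.

TASK

Take the scraper out of the draining rack and slide it blade down, gently and fully home, into the narrow pocket inside the cleaning caddy's side wall, and let go of it. Then take the caddy by its bar handle, lift it about 10 cm clear of the bench without tipping it, and keep it there, level and steady, so that the bench under it can be wiped: finish while still holding it up, with the scraper, brush and tin in their places in it. Leave the other things on the bench and in the rack where they are.

Things in the scene. Friction and masses are not known exactly. Their poses are not given: they have to be found in the camera images.
- caddy: Slate-grey plastic carry caddy, loose on the bench: open tray 200 (x) x 290 (y) mm, walls 72 mm high plus a flared lip 5 mm high, floor 4 mm thick; a spine along y at x = 0 rises to 100 mm and carries the bar handle. With scraper, brush and tin about 0.8 kg, balanced within 15 mm of the handle's middle. Origin: centre of the underside, z up.
- grip (a point): Middle of the caddy's bar handle, 178 mm above its underside. Bar along the caddy's y, flat-sided, 22 mm thick (x), 26 mm high, 130 mm free length between its posts, 65 mm free height below it. Axes as the caddy's.
- pocket (a point): Middle of the mouth of the scraper pocket, inside the caddy's -x wall: a slot 8 mm wide (caddy's x), 118 mm long (y), 68 mm deep, its mouth 72 mm above the caddy's underside, with 45 degree flared lips 5 mm high round it. Axes as the caddy's.
- scraper: Grey plastic scraper standing blade down in a gap of the rack, leaning up to 4 degrees. Blade 5 mm thick (x), 110 wide (y), z 0 to 85 mm; shoulder 12 x 60 mm, z 80 to 96; flat-sided handle 18 mm thick (x), 30 wide (y), up to z = 190. 0.09 kg. Origin: middle of the blade's lower edge, z up along the handle. Fully home it lies 68 mm below pocket. Either face may look outwards.
- scraper_top (a point): Middle of the end face of the scraper's handle, 190 mm from the blade's edge.
- rack: Draining rack, fixed (as are, clear of the work, a tote 170 mm high and a 226 mm spray bottle far left, a carton 212 mm high, a bowl and a basket far right): white drip tray 150 (x) x 170 (y) x 14 mm, floor 6 mm up, with two pairs of steel wire hoops 72 mm high; each pair leaves a gap 8 mm wide along its y, at x = -30 and +30 mm. Origin: centre of the underside.
- drain_plate: White slotted plastic plate without handle, 5 x 110 x 85 mm, standing on edge in the rack's other gap; stays there. Origin: middle of its lower edge.
- brush: Green scrubbing brush block, 64 x 150 x 52 mm, 0.12 kg, lying bristles down in the caddy's +x, -y compartment. Origin: centre of the underside.
- tin: Round metal tin, 72 mm diameter, 60 mm high, 0.13 kg, standing in the caddy's +x, +y compartment. Origin: centre of the underside.
- soap_dish: White ceramic soap dish with a bar of soap, 130 x 90 x 35 mm, near the robot. Origin: centre of the underside.
- mallet: Black rubber mallet with timber handle lying at the far edge; head 64 mm diameter, 96 mm long (x), handle along -y, 275 mm. Origin: under the head's centre.
Mind the look-alikes: they are no part of the job. What is meant by the soap_dish is not purple or yellow, and is the larger of those in its own colour.

How it is judged:
By the outcome, as a careful person would: the job done as asked, in the order asked, and still so for the second after the job is handed in, while the arm keeps its last pose, push and grip.
It also fails if it takes over 67 s, if anything falls off the work surface, if the arm or the gripper's body presses on something with over 40 N, if the wrist force passes 120 N, or if a joint passes its speed limit or range.

## Working session

There is one attempt and no reset: what is moved stays moved. The work goes in short steps, Python scripts to look and compute and a shell command to move; the robot and the scene stay as the last step left them, time stands still between calls to the robot, and variables do not carry over. Pictures are saved under pics/ and viewed, and the job is handed in when it is done.

```bash
ls; mkdir -p pics; python3 - <<'E'
from bench import *
import cv2,numpy as np
print(sense())
for n in ("side","top"):
    s=snapshot(n); cv2.imwrite(f"pics/{n}0.png",s["frame"][:,:,::-1])
    print(n,s["intrinsics"],s["dist"],np.round(s["extrinsics"],3))
E
```

```text
pics
{'time': 0.0, 'joint_pos': array([ 6.05959340e+01,  7.51577028e+00,  8.53294438e+01, -6.28965020e-04,
        8.72613407e+01, -4.89259011e+00]), 'qd': array([ 0.06771407,  0.09423811, -0.00931893, -0.03091037,  0.01461942,
       -0.05555064]), 'joint_efforts': array([ 1.22539899e-03, -5.69390881e+01, -5.00566542e+01, -9.65839104e-05,
        1.42622300e-02,  2.57358482e-05]), 'tool_pos': array([248.60692553, 545.4085199 , 201.33600063]), 'tcp_rot': array([-1.79893780e+02, -8.46194590e-03,  1.55488547e+02]), 'ft_force': array([ 0.32815834, -0.06442762,  0.94628801]), 'wrist_torque': array([ 0.01577616, -0.0124073 ,  0.01865777]), 'finger_gap': 84.99753923021503}
side [[505.83433746   0.         325.8890158 ]
 [  0.         505.83433746 206.65639293]
 [  0.           0.           1.        ]] [-0.13904576  0.          0.          0.          0.        ] [[ 9.980000e-01  4.700000e-02 -4.900000e-02  4.470870e+02]
 [-6.600000e-02  5.110000e-01 -8.570000e-01 -1.026903e+03]
 [-1.500000e-02  8.580000e-01  5.130000e-01  7.430630e+02]
 [ 0.000000e+00  0.000000e+00  0.000000e+00  1.000000e+00]]
top [[513.58893993   0.         326.4153175 ]
 [  0.         513.58893993 196.85022541]
 [  0.           0.           1.        ]] [-0.01416186  0.          0.          0.          0.        ] [[-2.900000e-02  9.980000e-01 -5.300000e-02  4.248400e+02]
 [-1.000000e+00 -2.900000e-02  7.000000e-03  1.276500e+01]
 [ 6.000000e-03  5.300000e-02  9.990000e-01  1.612204e+03]
 [ 0.000000e+00  0.000000e+00  0.000000e+00  1.000000e+00]]
```

View pics/side0.png

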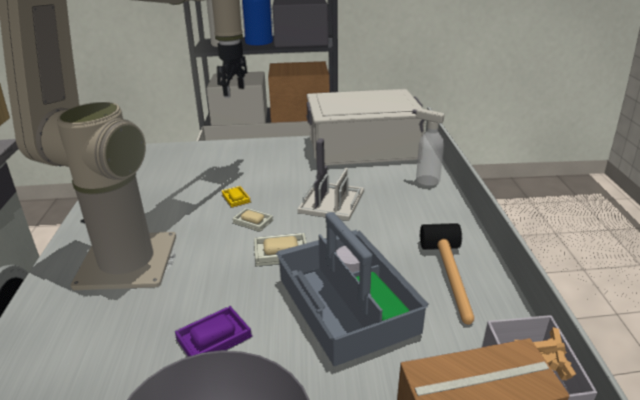

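View pics/top0.png

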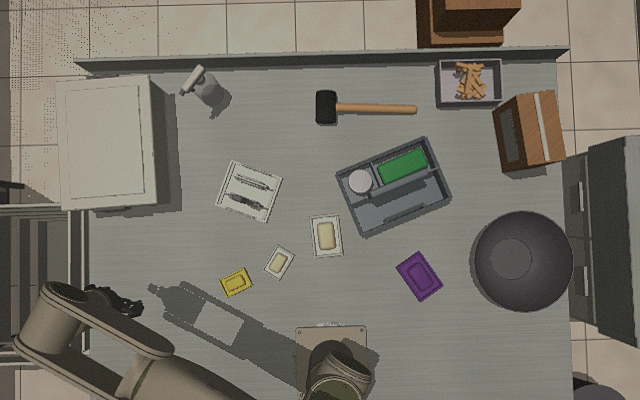

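```bash
cat > h.py <<'E'
from bench import *
import cv2,numpy as np
from scipy.optimize import least_squares
from scipy.spatial.transform import Rotation as R
F=np.diag([1.,-1,-1])
def cam(s):
    E=np.array(s["extrinsics"],float); Rcw=F@E[:3,:3].T; t=-Rcw@E[:3,3]
    return np.array(s["intrinsics"],float),np.array(s["dist"],float),Rcw,t
def proj(s,P):
    K,d,Rm,t=cam(s); p,_=cv2.projectPoints(np.array(P,float).reshape(-1,1,3),cv2.Rodrigues(Rm)[0],t,K,d); return p.reshape(-1,2)
def ray(s,uv):
    K,d,Rm,t=cam(s); p=cv2.undistortPoints(np.array(uv,float).reshape(1,1,2),K,d).ravel()
    v=Rm.T@np.array([p[0],p[1],1]); return -Rm.T@t, v/np.linalg.norm(v)
def atz(s,uv,z):
    o,v=ray(s,uv); return o+v*(z-o[2])/v[2]
def tri(sa,a,sb,b):
    o1,v1=ray(sa,a);o2,v2=ray(sb,b)
    A=np.stack([v1,-v2],1); k=np.linalg.lstsq(A,o2-o1,rcond=None)[0]
    p,q=o1+k[0]*v1,o2+k[1]*v2
    return (p+q)/2,np.linalg.norm(p-q)
def crop(s,name,x0,y0,w,h,f):
    im=s["frame"][y0:y0+h,x0:x0+w,::-1]; cv2.imwrite("pics/"+name,cv2.resize(im,None,fx=f,fy=f,interpolation=cv2.INTER_CUBIC))
E
python3 - <<'E'
from h import *
import pickle
s=snapshot("side");t=snapshot("top"); pickle.dump((s,t),open("v0.pkl","wb"))
crop(s,"s_c1.png",290,130,90,90,6); crop(s,"s_c2.png",270,205,160,160,4)
crop(t,"t_c1.png",210,150,80,80,7); crop(t,"t_c2.png",325,125,135,120,5)
E
```

```text
(no output)
```

View pics/s_c1.png

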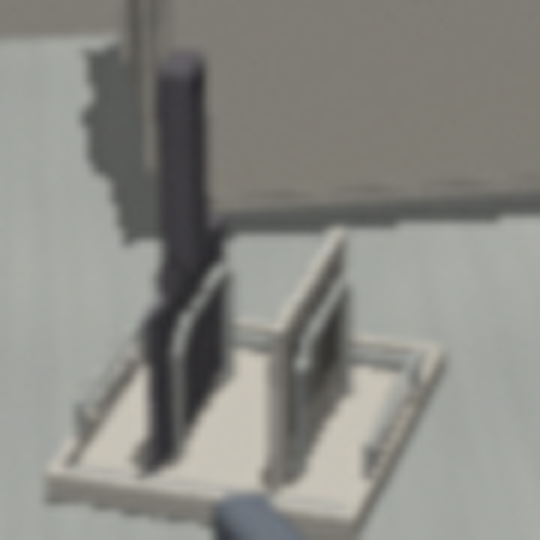

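View pics/s_c2.png

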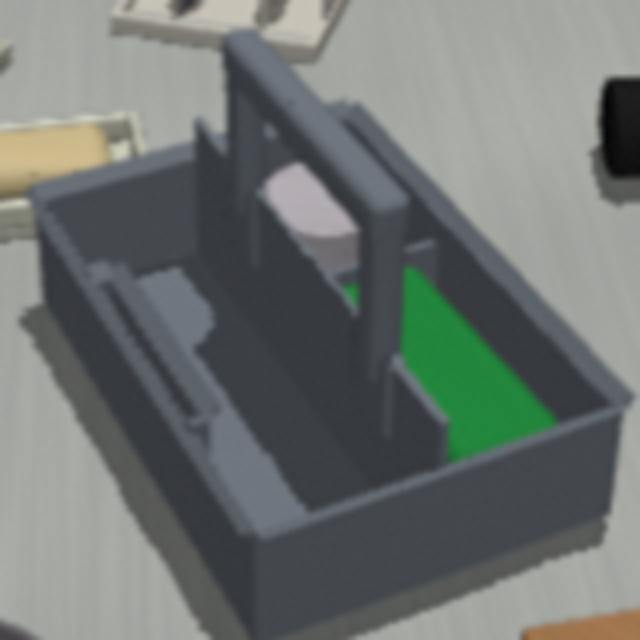

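View pics/t_c1.png

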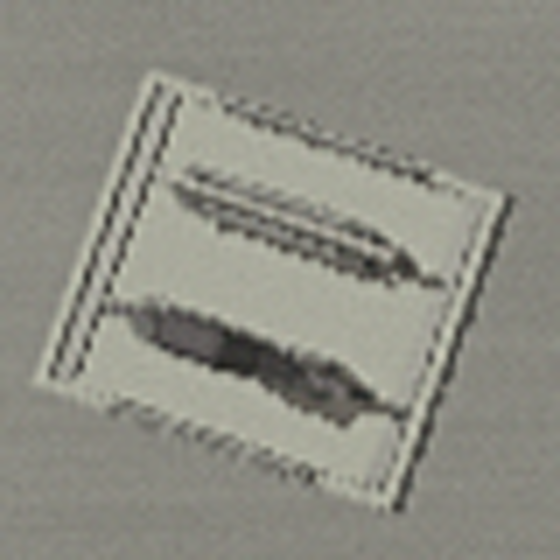

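View pics/t_c2.png

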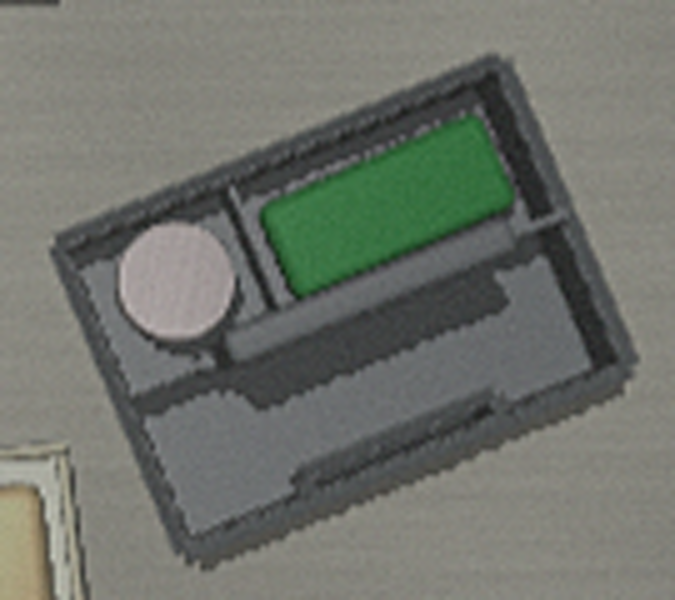

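```bash
cat >> h.py <<'E'
import pickle
def px(c,x0,y0,f): return (np.array(c,float)+.5)/f-.5+[x0,y0]
E
python3 - <<'E'
from h import *
s,t=pickle.load(open("v0.pkl","rb"))
T=lambda c:px(c,325,125,5); S=lambda c:px(c,270,205,4)
pts={'+x+y':((55,243),(350,105)),'+x-y':((497,58),(630,400)),'-x-y':((632,365),(258,537)),'-x+y':((200,565),(36,190)),
'barnear':((517,235),(392,200)),'barfar':((228,345),(247,38))}
for k,(a,b) in pts.items(): print(k,*[np.round(v,1) for v in tri(t,T(a),s,S(b))])
T=lambda c:px(c,210,150,7); S=lambda c:px(c,290,130,6)
print('scr top',tri(t,T((190,340)),s,S((184,62))))
for n,c in dict(rTL=(155,72),rTR=(505,198),rBR=(393,508),rBL=(38,382)).items(): print(n,np.round(atz(t,T(c),14),1))
for n,c in dict(rBL=(45,475),rBR=(355,528),rTR=(445,345)).items(): print(n,np.round(atz(s,S(c),14),1))
crop(t,"t_c3.png",222,185,50,34,14); crop(s,"s_c3.png",305,130,50,85,7)
E
```

```text
+x+y [577.3 -27.8  73.3] 0.9
+x-y [ 682.7 -298.8   72.7] 2.0
-x-y [ 494.3 -372.9   71.7] 1.6
-x+y [ 386.8 -107.9   80.4] 10.8
barnear [ 563.7 -282.2  190.1] 2.3
barfar [ 508.2 -119.9  180.8] 3.9
scr top (array([505.73060304, 251.11583537, 191.10917973]), np.float64(4.102009297409222))
rTL [633.8 294.2  14. ]
rTR [572.9 139.3  14. ]
rBR [436.3 192.3  14. ]
rBL [496.7 348.8  14. ]
rBL [435.6 186.4  14. ]
rBR [574.4 127.2  14. ]
rTR [637.2 294.1  14. ]
```

View pics/t_c3.png

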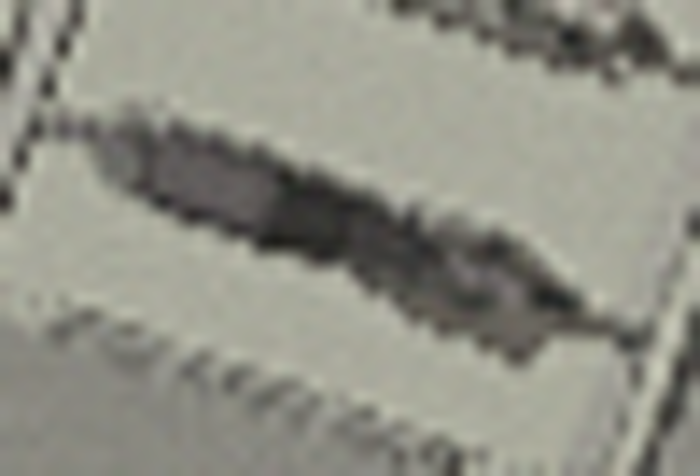

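View pics/s_c3.png

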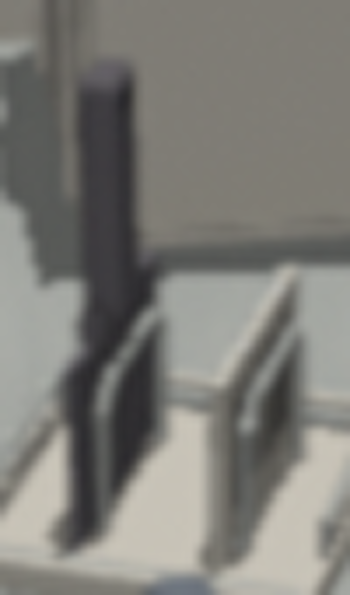

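```bash
cat >> h.py <<'E'
def fitpose(obs,x0):
    # obs: list of (snap, uv, local pt); params x,y,z,yaw(deg)
    def f(p):
        Rm=R.from_euler('z',p[3],degrees=True).as_matrix(); r=[]
        for s,uv,l in obs: r.append(proj(s,Rm@np.array(l,float)+p[:3])[0]-uv)
        return np.concatenate(r)
    q=least_squares(f,x0,loss='soft_l1'); return q.x,f(q.x).reshape(-1,2)
def boxlines(s,img,f,x0,y0,pose,boxes,col=(0,0,255)):
    # pose: (Rm,t); boxes list of (min,max)
    Rm,tt=pose
    for a,b in boxes:
        c=np.array([[(a,b)[i>>k&1][k] for k in range(3)] for i in range(8)],float)
        p=(proj(s,c@Rm.T+tt)-[x0,y0]+.5)*f-.5
        for i in range(8):
            for k in range(3):
                j=i|1<<k
                if j!=i: cv2.line(img,tuple(np.round(p[i]).astype(int).tolist()),tuple(np.round(p[j]).astype(int).tolist()),col,1,cv2.LINE_AA)
CADDY=[((-100,-145,0),(100,145,77)),((-11,-85,165),(11,85,191)),((-94,-59,4),(-86,59,72)),((-95,-64,72),(-81,64,77))]
SCR=[((-2.5,-55,0),(2.5,55,85)),((-9,-15,96),(9,15,190)),((-6,-30,80),(6,30,96))]
def over(s,name,x0,y0,w,h,f,items):
    im=cv2.resize(s["frame"][y0:y0+h,x0:x0+w,::-1],None,fx=f,fy=f,interpolation=cv2.INTER_CUBIC)
    for pose,boxes,col in items: boxlines(s,im,f,x0,y0,pose,boxes,col)
    cv2.imwrite("pics/"+name,im)
def pose(x,y,z,rx,ry,yaw): return (R.from_euler('xyz',[rx,ry,yaw],degrees=True).as_matrix(),np.array([x,y,z],float))
E
python3 - <<'E'
from h import *
s,t=pickle.load(open("v0.pkl","rb"))
T=lambda c:px(c,325,125,5); S=lambda c:px(c,270,205,4)
o=[(t,T((55,243)),(100,145,77)),(t,T((497,58)),(100,-145,77)),(t,T((632,365)),(-100,-145,77)),(t,T((202,562)),(-100,145,77)),
(s,S((350,105)),(100,145,77)),(s,S((630,400)),(100,-145,77)),(s,S((258,537)),(-100,-145,77)),(s,S((36,190)),(-100,145,77))]
ct,r=fitpose(o[:4],[535,-202,0,21]); print(ct,'\n',r)
cs,r=fitpose(o[4:],[535,-202,0,21]); print(cs,'\n',r)
c,r=fitpose(o,[535,-202,0,21]); print(c,'\n',r)
P=pose(c[0],c[1],0,0,0,c[3])
over(t,"ov_t.png",325,125,135,120,5,[(P,CADDY,(0,0,255))]);over(s,"ov_s.png",270,205,160,160,4,[(P,CADDY,(0,0,255))])
E
```

```text
[ 532.52788366 -199.99748716    6.06604093   22.01759954] 
 [[ 0.24463291  1.65338552]
 [ 0.15198537  0.11514833]
 [ 0.60760815 -0.42190063]
 [-2.06904665 -0.70719979]]
[ 536.23594616 -206.59653936    1.59030985   21.01670406] 
 [[ 0.35428058 -0.09232987]
 [ 0.06309954  0.35150376]
 [ 0.07401332 -0.7305821 ]
 [-0.54230861  0.47840279]]
[ 536.0706198  -201.41152379   -2.76204416   21.28104975] 
 [[ 0.75603729  0.01242119]
 [ 0.63891737 -0.16527504]
 [ 0.1590758  -0.72016831]
 [-2.503859   -2.38197752]
 [-0.34500621  0.20524679]
 [-0.69217768  0.00493363]
 [ 0.21330786 -1.03804489]
 [-0.66498353  0.87985378]]
```

View pics/ov_t.png

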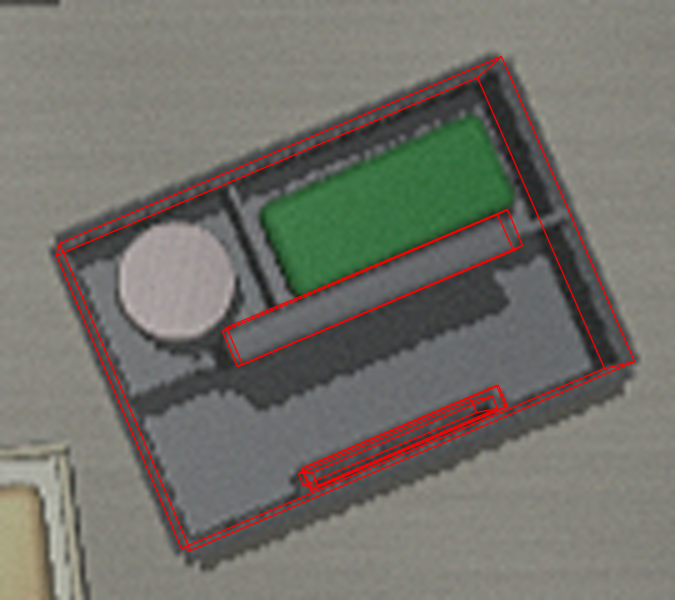

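View pics/ov_s.png

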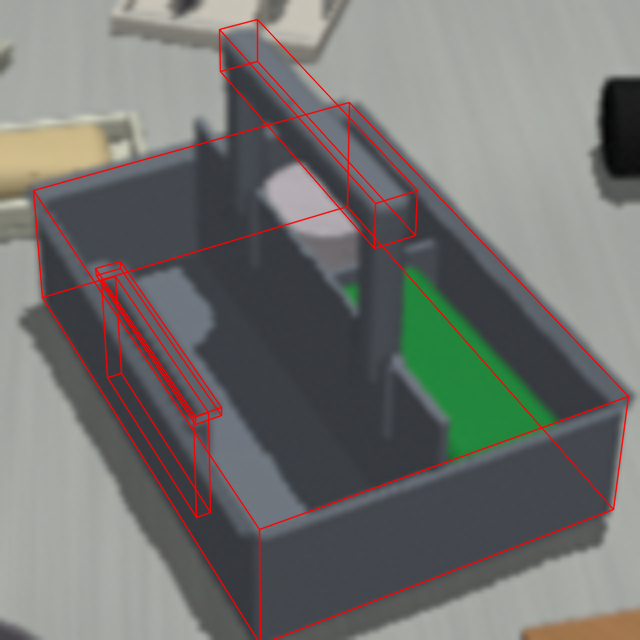

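```bash
python3 - <<'E'
from h import *
s,t=pickle.load(open("v0.pkl","rb"))
T=lambda c:px(c,325,125,5); S=lambda c:px(c,270,205,4)
o=[(t,T((55,243)),(100,145,77)),(t,T((497,58)),(100,-145,77)),(t,T((634,365)),(-100,-145,77)),
(s,S((350,105)),(100,145,77)),(s,S((630,400)),(100,-145,77)),(s,S((258,537)),(-100,-145,77)),(s,S((36,190)),(-100,145,77))]
for oo in (o[:3],o[3:],o):
    c,r=fitpose(oo,[535,-202,0,21]); print(np.round(c,1),np.abs(r).max())
P=pose(c[0],c[1],0,0,0,c[3])
B=[((-95,-59,4),(-87,59,72)),((-100,-64,72),(-82,64,77)),((-11,-77,165),(11,77,191))]
over(t,"ov_t2.png",375,190,70,50,10,[(P,B[:2],(0,0,255))]);over(s,"ov_s2.png",285,255,60,70,8,[(P,B[:2],(0,0,255))])
# scraper
Ts=lambda c:px(c,222,185,14); Ss=lambda c:px(c,305,130,7)
print(tri(t,Ts((210,182)),s,Ss((108,72))))
yaw=-21.3
Q=pose(508,250,6,0,0,yaw)
over(t,"ov_t3.png",222,185,50,34,14,[(Q,SCR,(0,0,255))]);over(s,"ov_s3.png",305,130,50,85,7,[(Q,SCR,(0,0,255))])
E
```

```text
[ 534.2 -198.5    7.9   21.2] 0.4652022723350342
[ 536.2 -206.6    1.6   21. ] 0.7305821005115831
[ 536.5 -200.6   -3.2   21.1] 1.2154158789837766
(array([506.24757407, 251.58983856, 191.15707312]), np.float64(1.7492625293548263))
```

View pics/ov_t2.png

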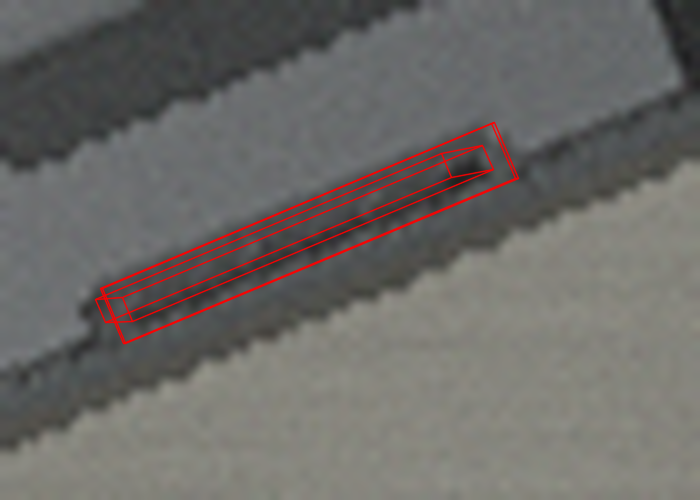

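View pics/ov_s2.png

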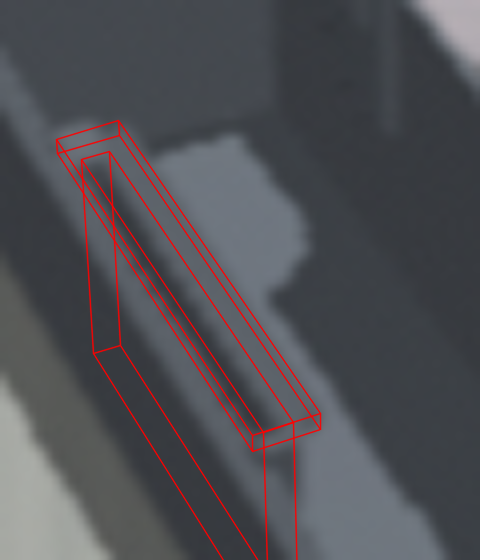

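View pics/ov_t3.png

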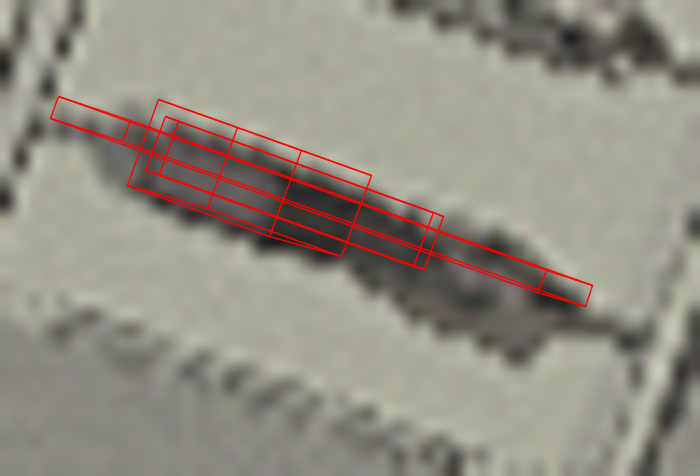

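View pics/ov_s3.png

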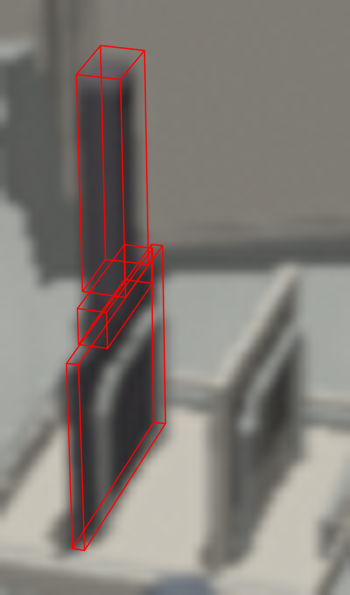

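```bash
cat >> h.py <<'E'
def tcp():
    q=sense(); return R.from_euler('xyz',q["tcp_rot"],degrees=True).as_matrix(),np.array(q["tool_pos"])
def togo(p,yaw,roll=180,pitch=0):
    A,x=tcp(); B=R.from_euler('xyz',[roll,pitch,yaw],degrees=True)
    print("now shift tool",np.round(A.T@(np.array(p)-x),1),"turn rad",np.round((R.from_matrix(A.T)*B).as_rotvec(),4),
      "| after turn: shift",np.round(B.as_matrix().T@(np.array(p)-x),1))
def st():
    q=sense(); print("t",q["time"],"pos",np.round(q["tool_pos"],1),"rot",np.round(q["tcp_rot"],2),"F",np.round(q["ft_force"],1),"M",np.round(q["wrist_torque"],2),"gap",round(q["finger_gap"],1))
E
python3 -c "
from h import *
togo([505,250,285],68.7)"
python3 -m creep '{"translation":[[0,0,-8],[0,0,-8],[0,0,-8],[0,0,-8],[0,0,-8],[0,0,-8],[0,0,-8],[0,0,-8],[0,0,-8],[0,0,-8]],"rotation":[[0,0,0.1],[0,0,0.15],[0,0,0.15],[0,0,0.15],[0,0,0.15],[0,0,0.15],[0,0,0.15],[0,0,0.15],[0,0,0.15],[0,0,0.15]],"claw":[85,85,85,85,85,85,85,85,85,85]}' 30
python3 -c "
from h import *
togo([505,250,285],68.7)"
```

```text
now shift tool [-355.8 -162.8  -83.1] turn rad [-1.0000e-03  8.0000e-04  1.5148e+00] | after turn: shift [-182.3  346.2  -83.3]
time: 1.2
tool_pos: [248.8, 545.8, 282.4]
tcp_rot: [-180.0, 0.0, 72.1]
ft_force: [0.1, 0.2, -0.4]
finger_gap: 85.0
now shift tool [-202.5  334.8   -2.5] turn rad [-0.0001  0.0005  0.0586] | after turn: shift [-182.6  346.1   -2.6]
```

```bash
python3 -m creep '{"translation":[[-10,19,0],[-20,38,0],[-20,38,0],[-20,38,0],[-20,38,0],[-20,38,0],[-20,38,0],[-20,38,0],[-20,38,0],[-12.5,23,0]],"rotation":[[0,0,0.06],[0,0,0],[0,0,0],[0,0,0],[0,0,0],[0,0,0],[0,0,0],[0,0,0],[0,0,0],[0,0,0]],"claw":[70,60,60,60,60,60,60,60,60,60]}'
python3 -m creep '{"translation":[[0,0,0],[0,0,0]],"rotation":[[0,0,0],[0,0,0]],"claw":[60,60]}'
python3 - <<'E'
from h import *
st(); s=snapshot("side");t=snapshot("top"); pickle.dump((s,t),open("v1.pkl","wb"))
crop(s,"s1.png",270,90,110,110,6); crop(t,"t1.png",190,130,140,120,5)
E
```

```text
time: 2.2
tool_pos: [508.9, 249.7, 282.1]
tcp_rot: [180.0, 0.0, 68.9]
ft_force: [0.7, 0.6, 0.1]
finger_gap: 59.9
time: 2.4
tool_pos: [507.3, 252.0, 282.1]
tcp_rot: [-180.0, 0.0, 68.9]
ft_force: [0.1, 0.3, -0.2]
finger_gap: 60.2
t 2.4 pos [507.3 252.  282.1] rot [-1.7995e+02  1.0000e-02  6.8880e+01] F [ 0.1  0.3 -0.2] M [ 0.   -0.02  0.05] gap 60.2
```

View pics/s1.png

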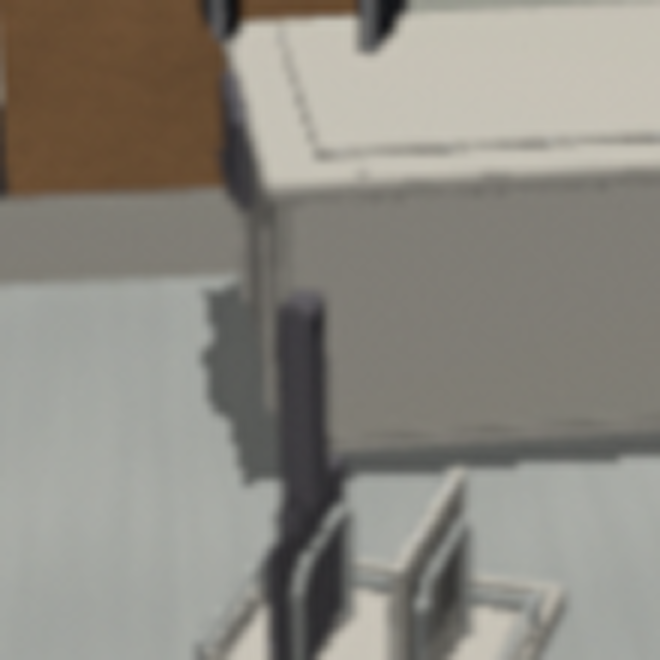

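View pics/t1.png

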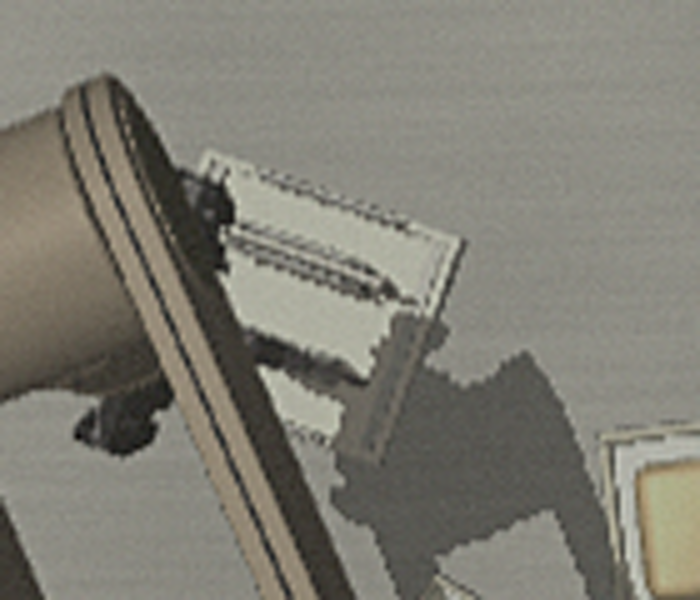

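```bash
python3 - <<'E'
from h import *
s,t=pickle.load(open("v1.pkl","rb"))
A,x=tcp()
for n,c,x0,y0,f in (("side",s,270,90,6),("top",t,190,130,5)):
    for l in ((0,-30,0),(0,0,0),(0,30,0),(0,-30,-8),(0,30,-8)): print(n,l,np.round((proj(c,x+A@np.array(l))[0]-[x0,y0]+.5)*f-.5,0))
crop(s,"s1b.png",290,40,60,70,9)
E
```

```text
side (0, -30, 0) [233. 105.]
side (0, 0, 0) [297. 111.]
side (0, 30, 0) [362. 117.]
side (0, -30, -8) [232.  88.]
side (0, 30, -8) [362. 100.]
top (0, -30, 0) [182. 383.]
top (0, 0, 0) [202. 328.]
top (0, 30, 0) [222. 274.]
top (0, -30, -8) [179. 382.]
top (0, 30, -8) [219. 272.]
```

View pics/s1b.png

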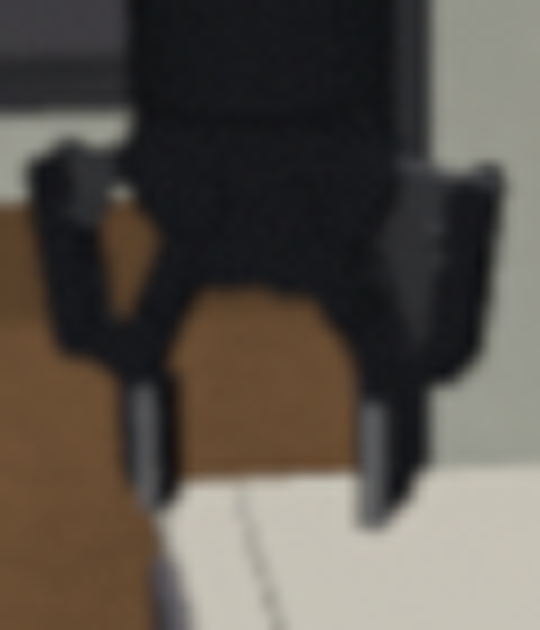

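```bash
python3 - <<'E'
from h import *
s,t=pickle.load(open("v0.pkl","rb"))
A=R.from_euler('xyz',[-179.89,0,155.49],degrees=True).as_matrix(); x=np.array([248.6,545.4,201.3])
for l in ((0,-42,0),(0,0,0),(0,42,0),(0,0,-19)): print("side",l,np.round((proj(s,x+A@np.array(l))[0]-[190,20]+.5)*7-.5,0))
crop(s,"s0b.png",190,20,90,85,7)
E
```

```text
side (0, -42, 0) [271. 624.]
side (0, 0, 0) [317. 595.]
side (0, 42, 0) [362. 566.]
side (0, 0, -19) [313. 555.]
```

View pics/s0b.png

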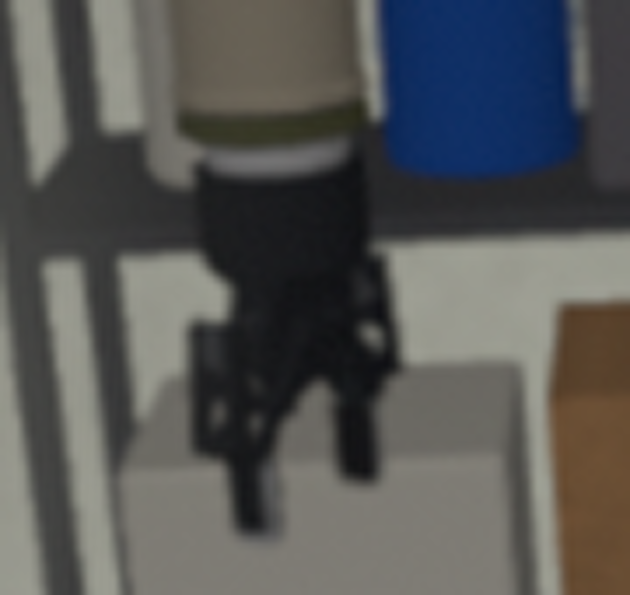

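```bash
python3 - <<'E'
from h import *
s,t=pickle.load(open("v0.pkl","rb"))
A=R.from_euler('xyz',[-179.89,0,155.49],degrees=True).as_matrix(); x=np.array([248.6,545.4,201.3])
im=cv2.resize(t["frame"][265:335,70:170,::-1],None,fx=7,fy=7,interpolation=cv2.INTER_CUBIC)
for l in ((0,-42,-13),(0,0,0),(0,42,-13),(0,0,-73),(0,-57,-60),(0,57,-60)):
    p=(proj(t,x+A@np.array(l))[0]-[70,265]+.5)*7-.5; print(l,p); cv2.circle(im,tuple(np.round(p).astype(int).tolist()),3,(0,0,255),-1)
    p=(proj(t,x+[0,0,31]+A@np.array(l))[0]-[70,265]+.5)*7-.5; cv2.circle(im,tuple(np.round(p).astype(int).tolist()),3,(0,255,0),-1)
cv2.imwrite("pics/t0b.png",im)
E
```

```text
(0, -42, -13) [509.98219711 256.83554052]
(0, 0, 0) [423.31706196 209.45974982]
(0, 42, -13) [311.41353342 171.27128541]
(0, 0, -73) [348.71606088 236.27194473]
(0, -57, -60) [502.16193523 291.45014058]
(0, 57, -60) [223.40195267 171.21515599]
```

View pics/t0b.png

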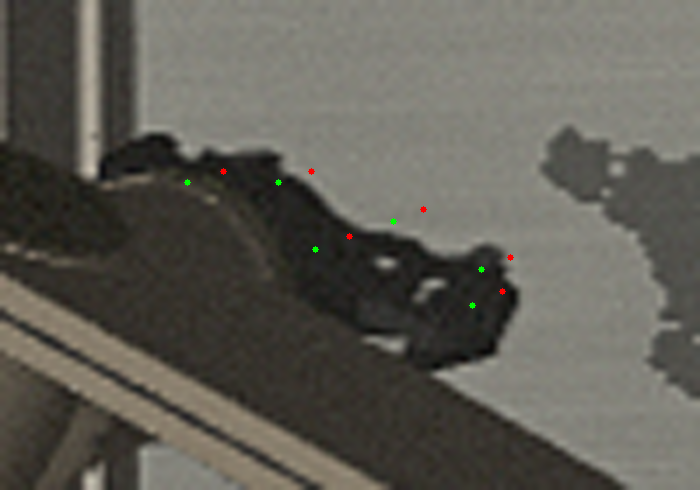

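```bash
python3 - <<'E'
from h import *
s,t=pickle.load(open("v0.pkl","rb"));s1,t1=pickle.load(open("v1.pkl","rb"))
print(atz(t,px((210,182),222,185,14),196), atz(s,px((108,72),305,130,7),196),atz(s1,px((302,300),270,90,6),196))
# blade near shoulder: side-view handle bottom centre ~ z=100
print(atz(s,px((107,290),305,130,7),106))
togo([506,251,150],68.7)
E
```

```text
[505.09735213 250.78933872 196.        ] [506.59890712 240.45562928 196.        ] [506.47786098 242.34768233 196.        ]
[503.8139506  231.38389733 106.        ]
now shift tool [-2.200e+00  1.000e-01  1.323e+02] turn rad [-0.0005 -0.      0.0055] | after turn: shift [-2.200e+00  1.000e-01  1.323e+02]
```

```bash
python3 -m creep '{"translation":[[-1,0,15],[-1,0,20],[0,0,20],[0,0,20],[0,0,20],[0,0,20],[0,0,12],[0,0,6],[0,0,0]],"rotation":[[0,0,0.005],[0,0,0],[0,0,0],[0,0,0],[0,0,0],[0,0,0],[0,0,0],[0,0,0],[0,0,0]],"claw":[60,60,60,60,60,60,60,60,60]}'
python3 - <<'E'
from h import *
st(); s=snapshot("side");t=snapshot("top"); pickle.dump((s,t),open("v2.pkl","wb"))
crop(s,"s2.png",280,90,100,100,6); crop(t,"t2.png",190,130,140,120,5)
E
```

```text
time: 3.4
tool_pos: [505.8, 250.6, 148.4]
tcp_rot: [-179.9, 0.1, 68.7]
ft_force: [0.3, 0.3, 0.2]
finger_gap: 60.4
t 3.4 pos [505.8 250.6 148.4] rot [-1.7993e+02  6.0000e-02  6.8720e+01] F [0.3 0.3 0.2] M [ 0.    0.02 -0.04] gap 60.4
```

View pics/s2.png

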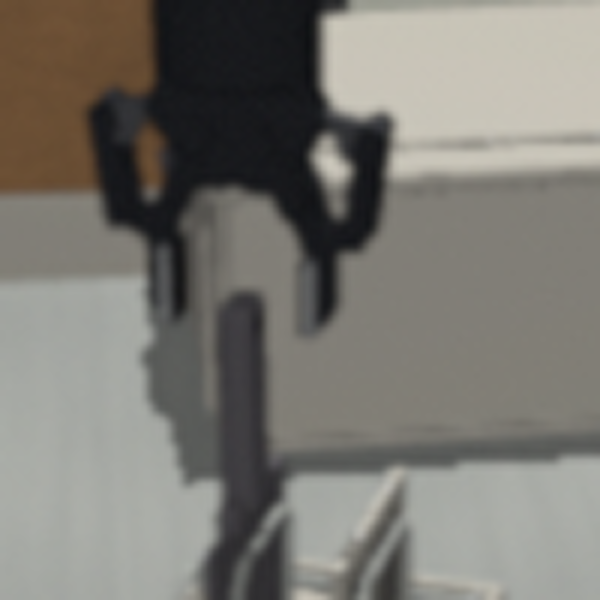

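View pics/t2.png

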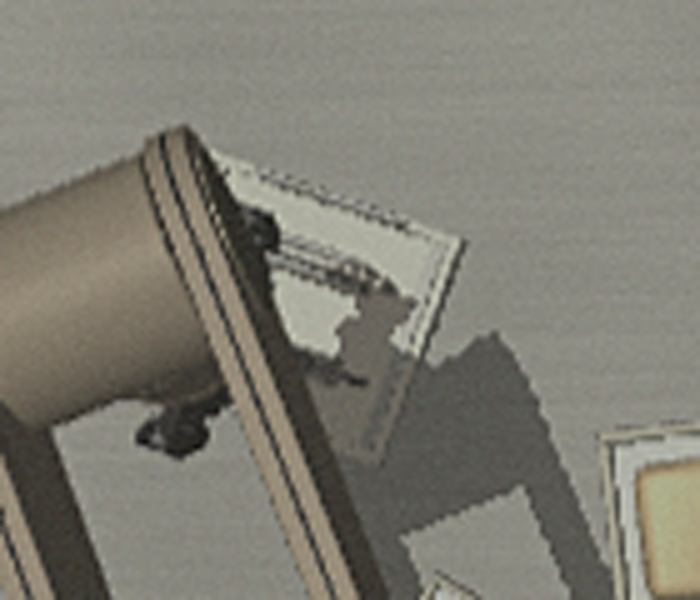

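```bash
python3 -m creep '{"translation":[[0,0,8],[0,0,12],[0,0,8],[0,0,0],[0,0,0],[0,0,0],[0,0,0],[0,0,0],[0,0,0],[0,0,0]],"rotation":[[0,0,0],[0,0,0],[0,0,0],[0,0,0],[0,0,0],[0,0,0],[0,0,0],[0,0,0],[0,0,0],[0,0,0]],"claw":[60,60,60,50,40,30,25,20,15,10]}' 40
python3 - <<'E'
from h import *
st(); s=snapshot("side");t=snapshot("top"); pickle.dump((s,t),open("v3.pkl","wb"))
crop(s,"s3.png",280,90,100,130,6)
E
```

```text
time: 4.5
tool_pos: [506.9, 250.7, 121.9]
tcp_rot: [180.0, -0.0, 68.7]
ft_force: [-0.7, -0.4, 2.7]
finger_gap: 17.2
t 4.5 pos [506.9 250.7 121.9] rot [ 1.7997e+02 -4.0000e-02  6.8690e+01] F [-0.7 -0.4  2.7] M [0.02 0.17 0.01] gap 17.2
```

View pics/s3.png

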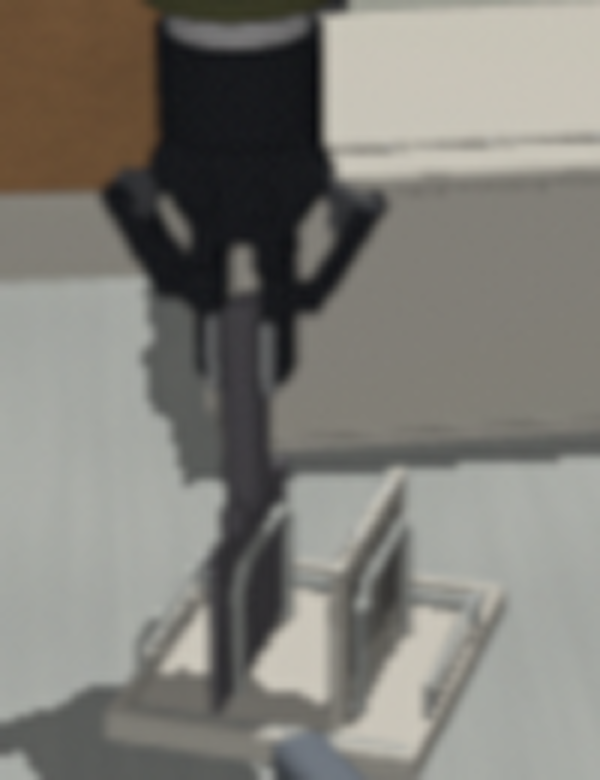

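```bash
python3 -m creep '{"translation":[[0,0,0],[0,0,-4],[0,0,-8],[0,0,-14],[0,0,-16],[0,0,-18],[0,0,-20],[0,0,-20],[0,0,-14],[0,0,-6]],"rotation":[[0,0,0],[0,0,0],[0,0,0],[0,0,0],[0,0,0],[0,0,0],[0,0,0],[0,0,0],[0,0,0],[0,0,0]],"claw":[10,10,10,10,10,10,10,10,10,10]}' 60
python3 - <<'E'
from h import *
st(); s=snapshot("side");t=snapshot("top"); pickle.dump((s,t),open("v4.pkl","wb"))
crop(s,"s4.png",280,50,100,130,6)
c=np.array([536,-201]);a=np.radians(21.1)
p=c+[-91*np.cos(a),-91*np.sin(a)]; print(p)
togo([*p,242],111.1)
E
```

```text
time: 5.6
tool_pos: [507.6, 250.8, 244.4]
tcp_rot: [179.8, -0.1, 68.7]
ft_force: [0.1, 0.0, -0.6]
finger_gap: 16.9
t 5.6 pos [507.6 250.8 244.4] rot [ 1.7984e+02 -1.5000e-01  6.8690e+01] F [ 0.1  0.  -0.6] M [0.01 0.04 0.04] gap 16.9
[ 451.10122833 -233.75970954]
now shift tool [-4.717e+02  1.238e+02  3.000e-01] turn rad [ 0.0021 -0.0008 -0.7403] | after turn: shift [-431.8 -226.7    0.8]
```

View pics/s4.png

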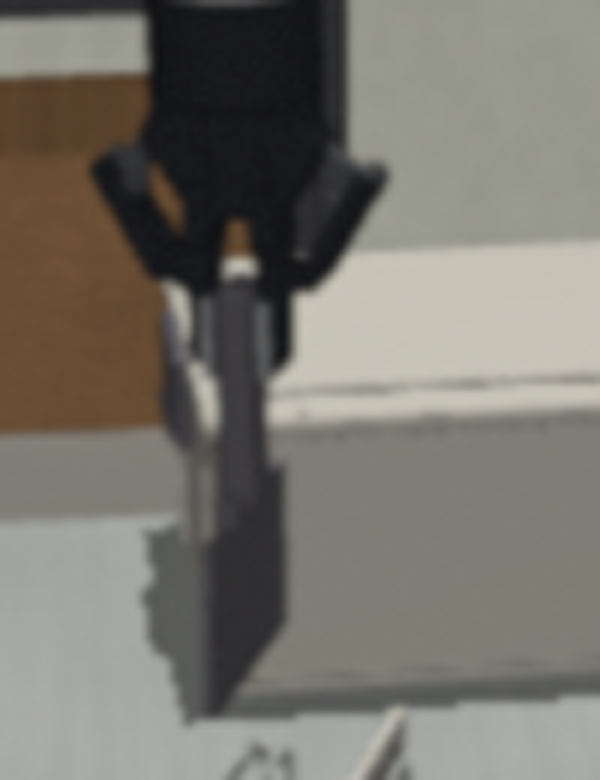

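```bash
python3 -m creep '{"translation":[[0,0,0],[0,0,0],[0,0,0],[0,0,0],[0,0,0],[-10,-5,0],[-20,-10.5,0],[-30,-16,0],[-35,-18.5,0],[-35,-18.5,0]],"rotation":[[0,0,-0.12],[0,0,-0.15],[0,0,-0.15],[0,0,-0.15],[0,0,-0.15],[0,0,-0.02],[0,0,0],[0,0,0],[0,0,0],[0,0,0]],"claw":[10,10,10,10,10,10,10,10,10,10]}'
python3 -m creep '{"translation":[[-35,-18.5,0],[-35,-18.5,0],[-35,-18.5,0],[-35,-18.5,0],[-35,-18.5,0],[-35,-18.5,0],[-30,-16,0],[-20,-10.5,0],[-10,-5,0],[-5,-2,0]],"rotation":[[0,0,0],[0,0,0],[0,0,0],[0,0,0],[0,0,0],[0,0,0],[0,0,0],[0,0,0],[0,0,0],[0,0,0]],"claw":[10,10,10,10,10,10,10,10,10,10]}'
python3 -m creep '{"translation":[[0,0,0],[0,0,0],[0,0,0]],"rotation":[[0,0,0],[0,0,0],[0,0,0]],"claw":[10,10,10]}'
cat >> h.py <<'E'
def look(k,sc,tc):
    s=snapshot("side");t=snapshot("top"); pickle.dump((s,t),open(f"v{k}.pkl","wb"))
    crop(s,f"s{k}.png",*sc); crop(t,f"t{k}.png",*tc)
E
python3 - <<'E'
from h import *
st(); look(5,(250,120,190,190,4),(325,110,145,130,5))
togo([451.1,-233.8,242],111.1)
E
```

```text
time: 6.7
tool_pos: [488.1, 103.4, 239.9]
tcp_rot: [-179.9, -0.0, 111.1]
ft_force: [1.2, -1.3, -0.4]
finger_gap: 17.4
time: 7.7
tool_pos: [452.8, -204.4, 240.4]
tcp_rot: [-179.9, -0.1, 111.0]
ft_force: [0.0, -0.4, -0.7]
finger_gap: 17.2
time: 8.0
tool_pos: [453.6, -203.0, 241.4]
tcp_rot: [180.0, -0.0, 111.2]
ft_force: [-1.0, 0.2, -0.5]
finger_gap: 17.5
t 8.0 pos [ 453.6 -203.   241.4] rot [ 1.7999e+02 -1.0000e-02  1.1116e+02] F [-1.   0.2 -0.5] M [ 0.02  0.01 -0.02] gap 17.5
now shift tool [-27.6 -13.4  -0.5] turn rad [0.0002 0.0001 0.001 ] | after turn: shift [-27.6 -13.3  -0.5]
```

View pics/s5.png

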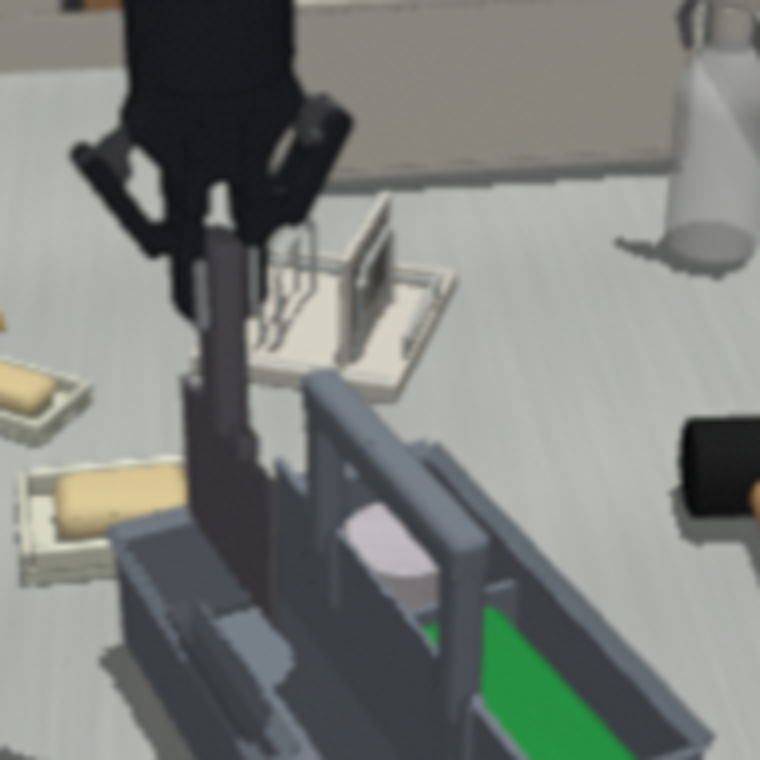

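View pics/t5.png

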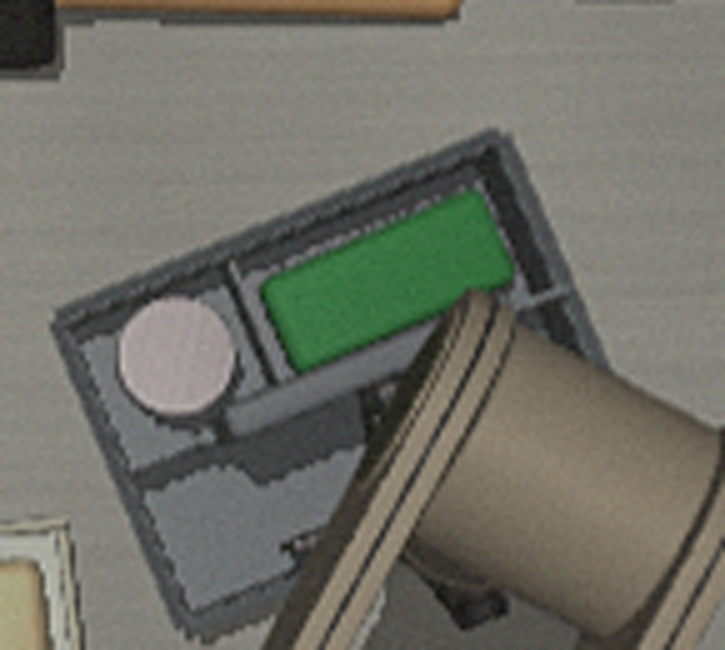

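```bash
python3 -m creep '{"translation":[[-6,-3,4],[-10,-5,8],[-8,-4,8],[-3.5,-1.5,4],[0,0,0],[0,0,0]],"rotation":[[0,0,0],[0,0,0],[0,0,0],[0,0,0],[0,0,0],[0,0,0]],"claw":[10,10,10,10,10,10]}'
python3 - <<'E'
from h import *
st(); look(6,(265,140,110,160,5),(325,110,145,130,5))
s,t=pickle.load(open("v6.pkl","rb"))
A,x=tcp()
C=pose(536.2,-206.6,1.6,0,0,21.0)
B=[((-100,-145,0),(100,145,77)),((-95,-59,4),(-87,59,72)),((-100,-64,72),(-82,64,77)),((-11,-77,165),(11,77,191))]
Q=pose(x[0],x[1]-5,x[2]-116+1.6,0,0,21)
over(s,"o6.png",265,140,110,160,5,[(C,B,(0,0,255)),(Q,SCR,(0,255,255))])
E
```

```text
time: 8.7
tool_pos: [450.4, -234.7, 217.2]
tcp_rot: [-180.0, -0.0, 111.0]
ft_force: [-0.5, 0.6, -0.5]
finger_gap: 17.5
t 8.7 pos [ 450.4 -234.7  217.2] rot [-1.7999e+02 -3.0000e-02  1.1105e+02] F [-0.5  0.6 -0.5] M [ 0.03 -0.02  0.04] gap 17.5
```

View pics/o6.png

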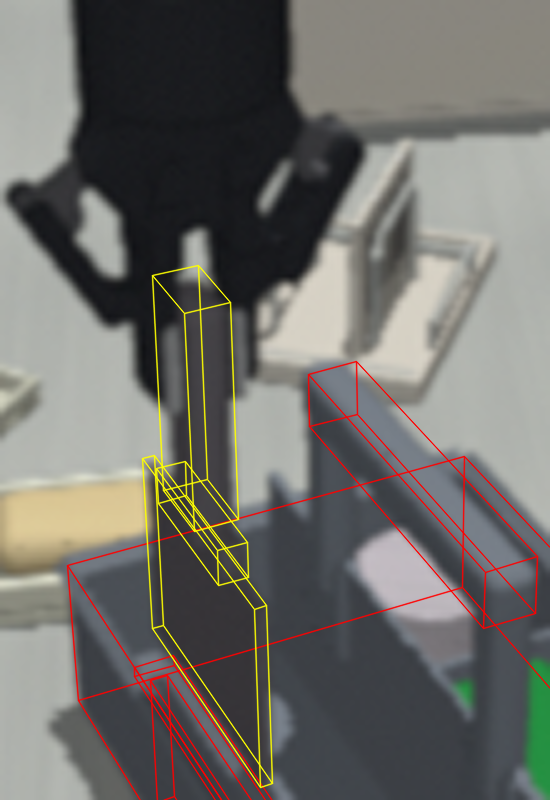

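View pics/s6.png

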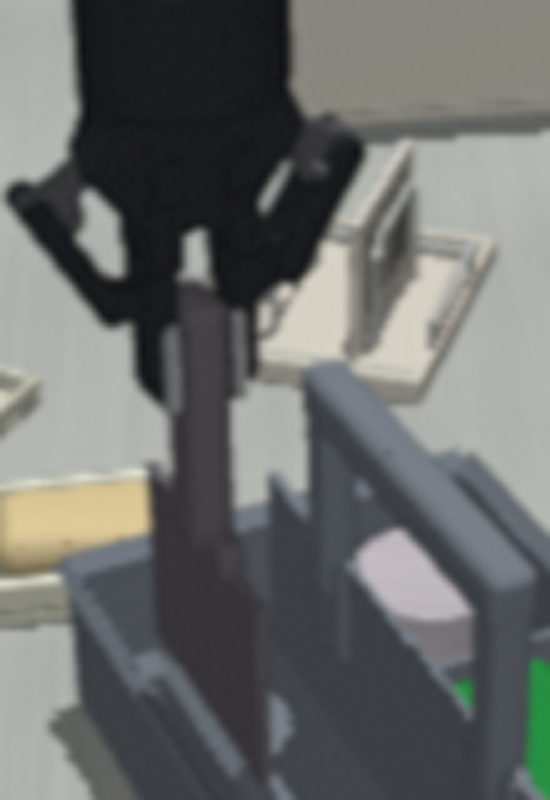

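```bash
python3 - <<'E'
from h import *
s,t=pickle.load(open("v0.pkl","rb"))
C=pose(536.2,-206.6,1.6,0,0,21.0); Ct=pose(532.8,-198.5,0,0,0,21.1)
B=[((-100,-145,76.9),(100,145,77)),((-95,-59,71.9),(-87,59,72)),((-100,-64,76.9),(-82,64,77))]
over(s,"ov_s7.png",285,255,60,70,8,[(C,B,(0,0,255))])
over(t,"ov_t7.png",330,130,125,110,6,[(Ct,B,(0,0,255))])
E
```

```text
(no output)
```

View pics/ov_s7.png

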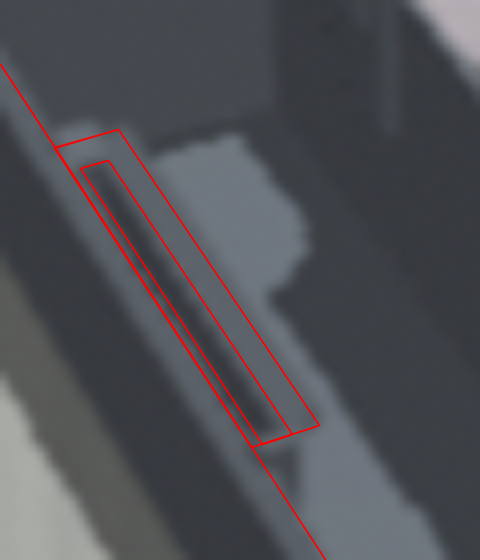

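View pics/ov_t7.png

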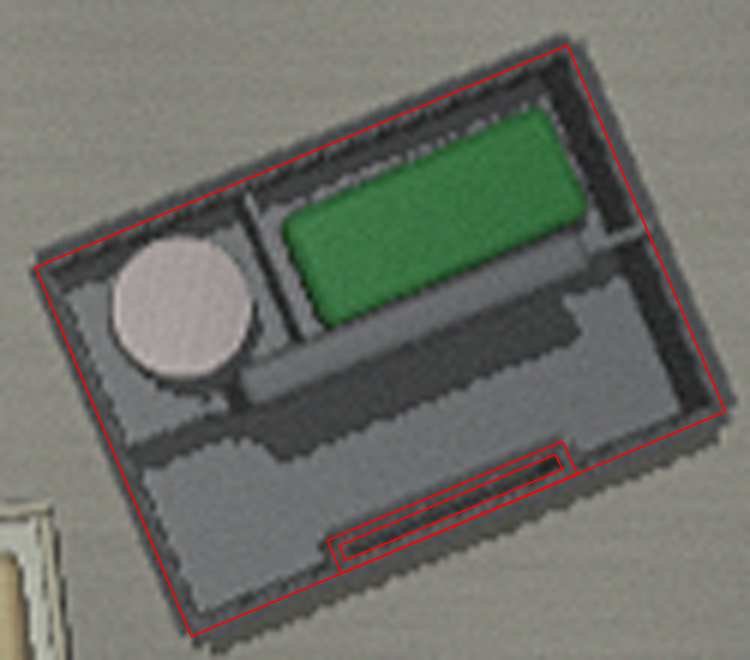

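```bash
python3 -m creep '{"translation":[[0,0,8],[0,0,8],[0,0,4],[0,0,3],[0,0,3],[0,0,3],[0,0,0]],"rotation":[[0,0,0],[0,0,0],[0,0,0],[0,0,0],[0,0,0],[0,0,0],[0,0,0]],"claw":[10,10,10,10,10,10,10]}'
python3 - <<'E'
from h import *
st(); look(7,(275,160,90,120,6),(325,110,145,130,5))
E
```

```text
time: 9.5
tool_pos: [450.6, -234.5, 188.2]
tcp_rot: [-180.0, -0.0, 111.1]
ft_force: [0.4, -0.3, -0.7]
finger_gap: 17.3
t 9.5 pos [ 450.6 -234.5  188.2] rot [-180.     -0.    111.09] F [ 0.4 -0.3 -0.7] M [ 0.01  0.   -0.02] gap 17.3
```

View pics/s7.png

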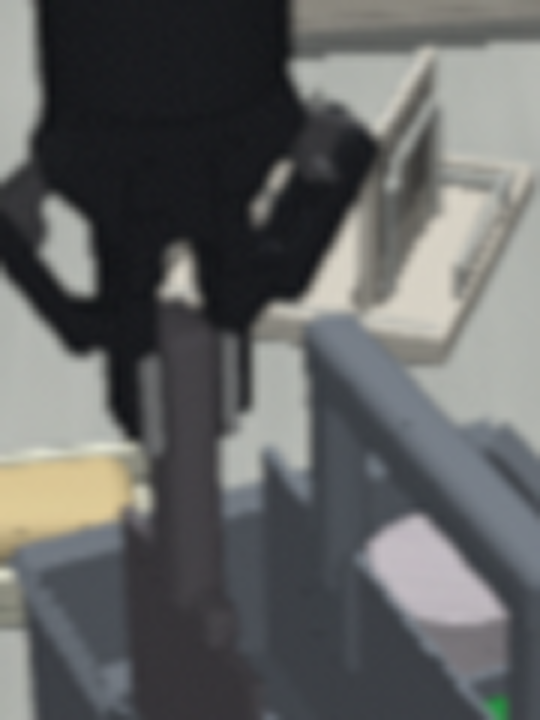

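```bash
python3 - <<'E'
from h import *
s,t=pickle.load(open("v7.pkl","rb"))
crop(s,"s7b.png",275,235,90,90,7)
E
python3 -m creep '{"translation":[[0,0,2],[0,0,2],[0,0,2],[0,0,2],[0,0,0]],"rotation":[[0,0,0],[0,0,0],[0,0,0],[0,0,0],[0,0,0]],"claw":[10,10,10,10,10]}'
```

```text
time: 10.1
tool_pos: [450.5, -234.5, 180.2]
tcp_rot: [-180.0, -0.0, 111.1]
ft_force: [0.2, 1.0, -0.6]
finger_gap: 17.5
```

View pics/s7b.png

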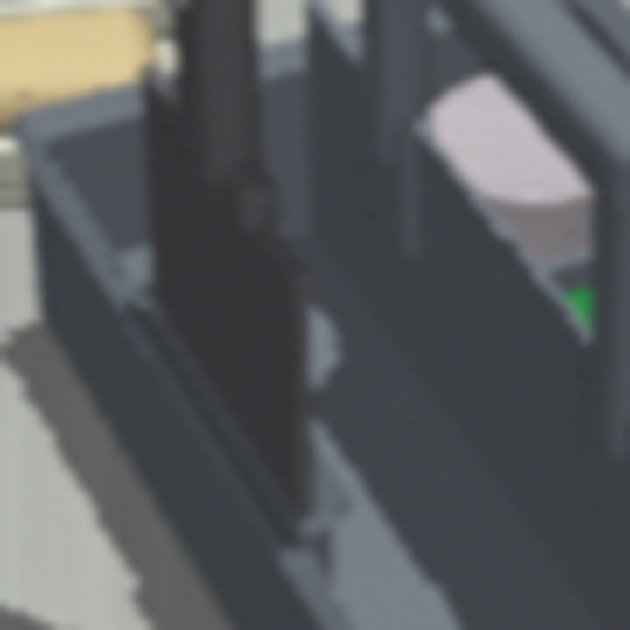

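```bash
python3 -m creep '{"translation":[[0,0,2],[0,0,2],[0,0,2],[0,0,0]],"rotation":[[0,0,0],[0,0,0],[0,0,0],[0,0,0]],"claw":[10,10,10,10]}'
python3 - <<'E'
from h import *
st(); look(8,(275,235,90,90,7),(325,110,145,130,5))
E
```

```text
time: 10.5
tool_pos: [450.4, -234.3, 173.7]
tcp_rot: [-180.0, -0.0, 111.1]
ft_force: [-0.3, 0.8, -0.0]
finger_gap: 17.0
t 10.5 pos [ 450.4 -234.3  173.7] rot [-1.7997e+02 -5.0000e-02  1.1109e+02] F [-0.3  0.8 -0. ] M [ 0.06 -0.01  0.04] gap 17.0
```

View pics/s8.png

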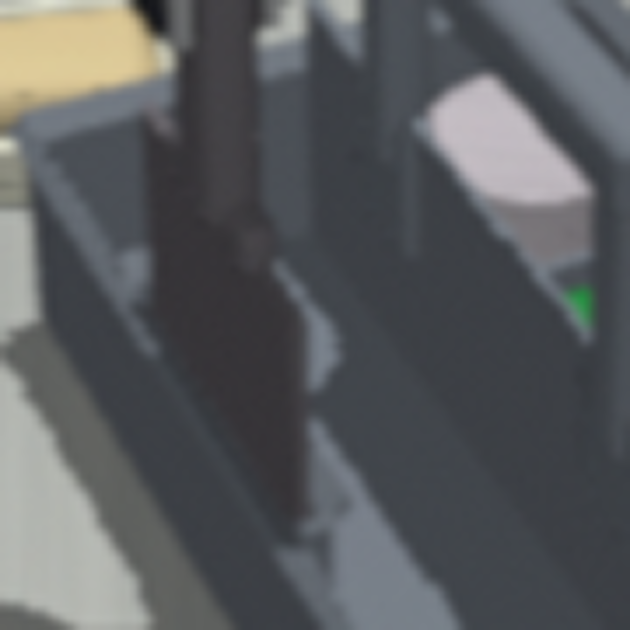

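View pics/t8.png

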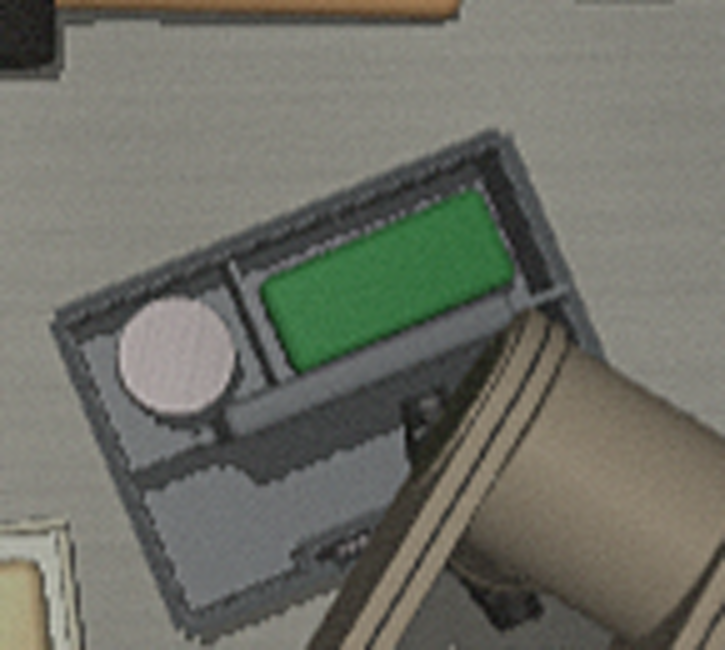

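```bash
python3 -m creep '{"translation":[[0,0,2],[0,0,3],[0,0,3],[0,0,3],[0,0,3],[0,0,3],[0,0,0]],"rotation":[[0,0,0],[0,0,0],[0,0,0],[0,0,0],[0,0,0],[0,0,0],[0,0,0]],"claw":[10,10,10,10,10,10,10]}'
python3 -m creep '{"translation":[[0,0,3],[0,0,3],[0,0,3],[0,0,3],[0,0,3],[0,0,3],[0,0,0]],"rotation":[[0,0,0],[0,0,0],[0,0,0],[0,0,0],[0,0,0],[0,0,0],[0,0,0]],"claw":[10,10,10,10,10,10,10]}'
```

```text
time: 11.3
tool_pos: [450.4, -234.3, 156.7]
tcp_rot: [-180.0, -0.0, 111.1]
ft_force: [1.6, 1.3, -1.4]
finger_gap: 17.4
time: 12.0
tool_pos: [450.4, -234.3, 138.8]
tcp_rot: [-180.0, -0.0, 111.1]
ft_force: [-1.7, 0.4, -1.7]
finger_gap: 17.3
```

```bash
python3 -m creep '{"translation":[[0,0,2],[0,0,3],[0,0,3],[0,0,2],[0,0,2],[0,0,1],[0,0,1],[0,0,0]],"rotation":[[0,0,0],[0,0,0],[0,0,0],[0,0,0],[0,0,0],[0,0,0],[0,0,0],[0,0,0]],"claw":[10,10,10,10,10,10,10,10]}'
python3 -m creep '{"translation":[[0,0,1],[0,0,1],[0,0,0]],"rotation":[[0,0,0],[0,0,0],[0,0,0]],"claw":[10,10,10]}'
```

```text
time: 12.8
tool_pos: [450.5, -234.5, 125.2]
tcp_rot: [-180.0, -0.0, 111.1]
ft_force: [-1.7, -2.2, -1.7]
finger_gap: 17.2
time: 13.1
tool_pos: [450.6, -234.6, 123.3]
tcp_rot: [-180.0, 0.0, 111.1]
ft_force: [-2.6, -2.2, -0.9]
finger_gap: 17.2
```

```bash
python3 -m creep '{"translation":[[0,0,1],[0,0,1],[0,0,0]],"rotation":[[0,0,0],[0,0,0],[0,0,0]],"claw":[10,10,10]}'
python3 -m creep '{"translation":[[0,0,0.7],[0,0,0.7],[0,0,0]],"rotation":[[0,0,0],[0,0,0],[0,0,0]],"claw":[10,10,10]}'
```

```text
time: 13.4
tool_pos: [450.6, -234.6, 121.2]
tcp_rot: [-180.0, -0.0, 111.1]
ft_force: [-2.4, -1.5, 0.1]
finger_gap: 16.9
time: 13.7
tool_pos: [450.6, -234.6, 120.1]
tcp_rot: [-180.0, 0.0, 111.1]
ft_force: [-3.9, -1.4, 2.2]
finger_gap: 17.2
```

```bash
python3 -m creep '{"translation":[[0,0,0.7],[0,0,0.7],[0,0,0]],"rotation":[[0,0,0],[0,0,0],[0,0,0]],"claw":[10,10,10]}'
python3 - <<'E'
from h import *
st(); look(9,(265,150,110,160,5),(325,110,145,130,5))
E
```

```text
time: 14.0
tool_pos: [450.7, -234.6, 120.0]
tcp_rot: [180.0, 0.0, 111.1]
ft_force: [-8.4, 2.8, 12.6]
finger_gap: 17.6
t 14.0 pos [ 450.7 -234.6  120. ] rot [1.7999e+02 2.0000e-02 1.1109e+02] F [-8.4  2.8 12.6] M [ 0.2   1.78 -0.25] gap 17.6
```

View pics/s9.png

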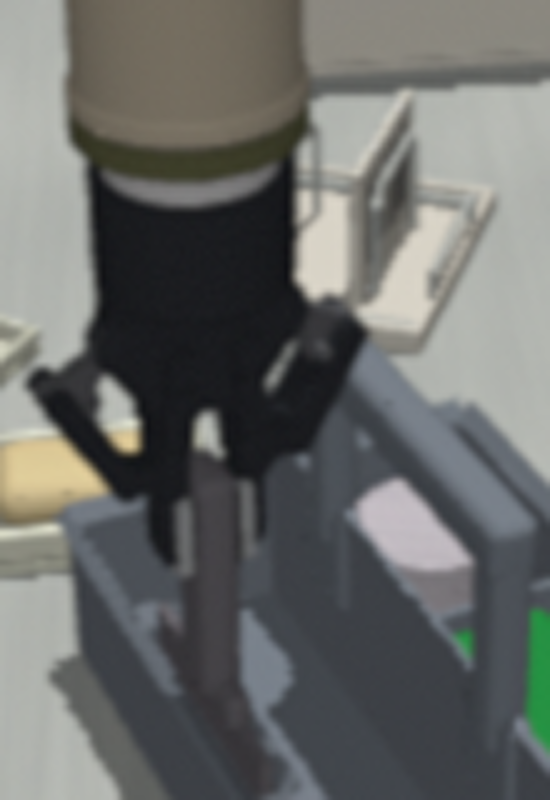

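```bash
python3 -m creep '{"translation":[[0,0,-0.6],[0,0,0],[0,0,0],[0,0,0],[0,0,0],[0,0,0],[0,0,0]],"rotation":[[0,0,0],[0,0,0],[0,0,0],[0,0,0],[0,0,0],[0,0,0],[0,0,0]],"claw":[10,10,20,28,36,42,42]}'
python3 -m creep '{"translation":[[0,0,-4],[0,0,-8],[0,0,-12],[0,0,-16],[0,0,-16],[0,0,-14],[0,0,-10],[0,0,0]],"rotation":[[0,0,0],[0,0,0],[0,0,0],[0,0,0],[0,0,0],[0,0,0],[0,0,0],[0,0,0]],"claw":[42,42,42,42,42,50,60,60]}'
python3 - <<'E'
from h import *
st(); look(10,(265,200,110,150,5),(325,110,145,130,5))
E
```

```text
time: 14.8
tool_pos: [450.7, -234.5, 119.1]
tcp_rot: [180.0, -0.0, 111.1]
ft_force: [0.2, 0.3, 0.1]
finger_gap: 42.0
time: 15.6
tool_pos: [451.6, -235.2, 201.5]
tcp_rot: [179.9, 0.2, 111.1]
ft_force: [0.5, -0.3, -0.7]
finger_gap: 59.8
t 15.6 pos [ 451.6 -235.2  201.5] rot [1.7988e+02 1.6000e-01 1.1109e+02] F [ 0.5 -0.3 -0.7] M [-0.01 -0.03 -0.01] gap 59.8
```

View pics/s10.png

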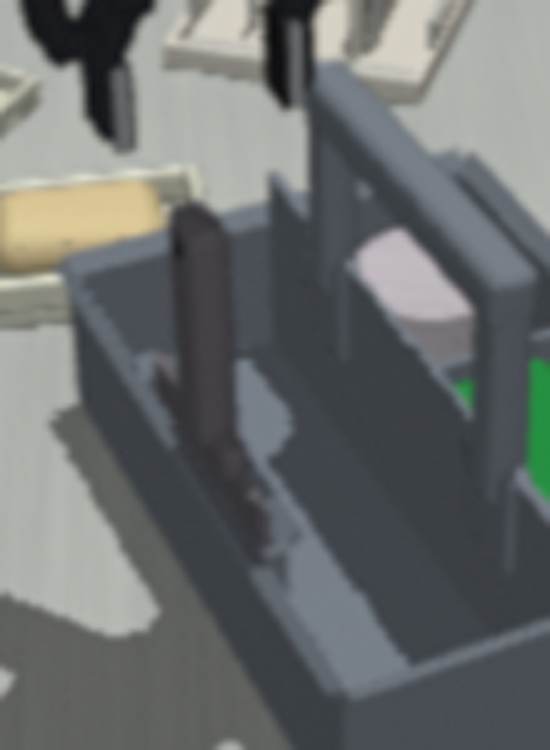

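View pics/t10.png

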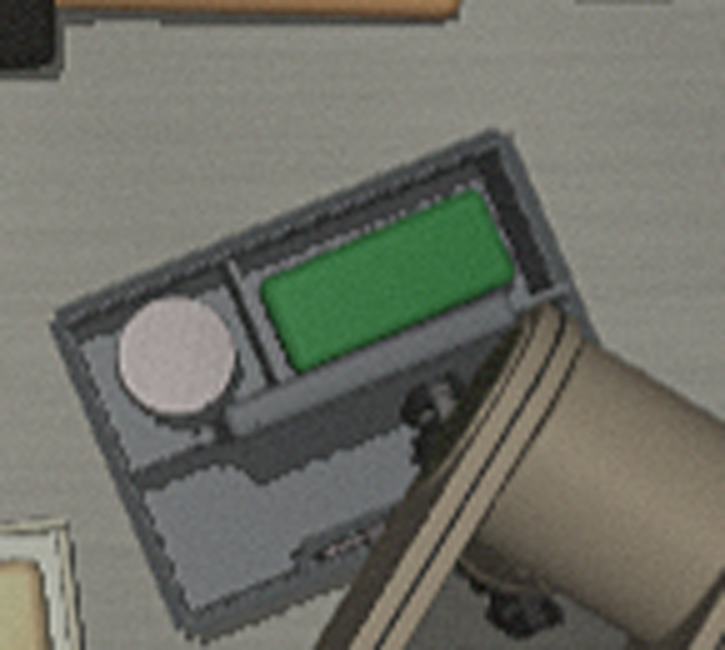

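```bash
python3 - <<'E'
from h import *
s,t=pickle.load(open("v10.pkl","rb"))
C=np.array([532.8,-198.5]);a=np.radians(21.1);M=np.array([[np.cos(a),np.sin(a)],[-np.sin(a),np.cos(a)]])
for n,c,z in(("tin",(177,355),64),("brush",(388,281),56)): print(n,M@(atz(t,px(c,325,110,5),z)[:2]-C))
c=np.array([535.6,-201.7]); 
for yo in (0,5): togo([*(c+M.T@[0,yo]),201],111.1)
E
```

```text
tin [54.07047335 83.50772505]
brush [ 46.42648297 -53.63120415]
now shift tool [ 0.1 91.1 -1.9] turn rad [ 0.0001  0.     -0.0003] | after turn: shift [ 0.  91.1 -1.9]
now shift tool [ 5.1 91.1 -1.9] turn rad [ 0.0001  0.     -0.0003] | after turn: shift [ 5.  91.1 -1.9]
```

```bash
python3 -m creep '{"translation":[[0,5,0],[1,12,0],[1,18,0],[1,20,0],[1,18,0],[1,12,0],[0,6,0],[0,0,0],[0,0,0]],"rotation":[[0,0,0],[0,0,0],[0,0,0],[0,0,0],[0,0,0],[0,0,0],[0,0,0],[0,0,0],[0,0,0]],"claw":[60,60,60,60,60,60,60,60,60]}'
python3 - <<'E'
from h import *
st(); look(11,(275,140,130,130,5),(325,110,145,130,5))
togo([533.8,-197,128],111.1)
E
```

```text
time: 16.6
tool_pos: [533.4, -197.2, 199.0]
tcp_rot: [-180.0, -0.0, 111.1]
ft_force: [-0.8, -0.0, 0.1]
finger_gap: 60.0
t 16.6 pos [ 533.4 -197.2  199. ] rot [-1.7997e+02 -2.0000e-02  1.1109e+02] F [-0.8 -0.   0.1] M [ 0.01 -0.01  0.02] gap 60.0
now shift tool [ 0.3  0.7 71.2] turn rad [-0.0002  0.     -0.0008] | after turn: shift [ 0.3  0.6 71.2]
```

View pics/s11.png

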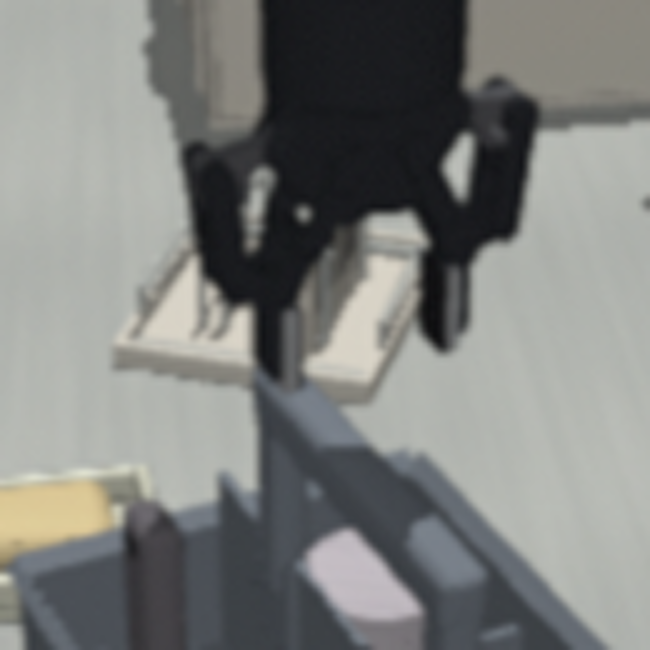

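```bash
python3 -m creep '{"translation":[[0,0,5],[0,0.5,8],[0,0,8],[0,0,8],[0,0,6],[0,0,0]],"rotation":[[0,0,0],[0,0,0],[0,0,0],[0,0,0],[0,0,0],[0,0,0]],"claw":[60,60,60,60,60,60]}'
python3 - <<'E'
from h import *
st(); look(12,(275,140,130,130,5),(325,110,145,130,5))
E
```

```text
time: 17.3
tool_pos: [533.4, -196.6, 162.5]
tcp_rot: [-179.9, -0.1, 111.1]
ft_force: [-0.8, -0.4, 0.5]
finger_gap: 60.2
t 17.3 pos [ 533.4 -196.6  162.5] rot [-1.7990e+02 -1.0000e-01  1.1108e+02] F [-0.8 -0.4  0.5] M [-0.07  0.01  0.02] gap 60.2
```

View pics/s12.png

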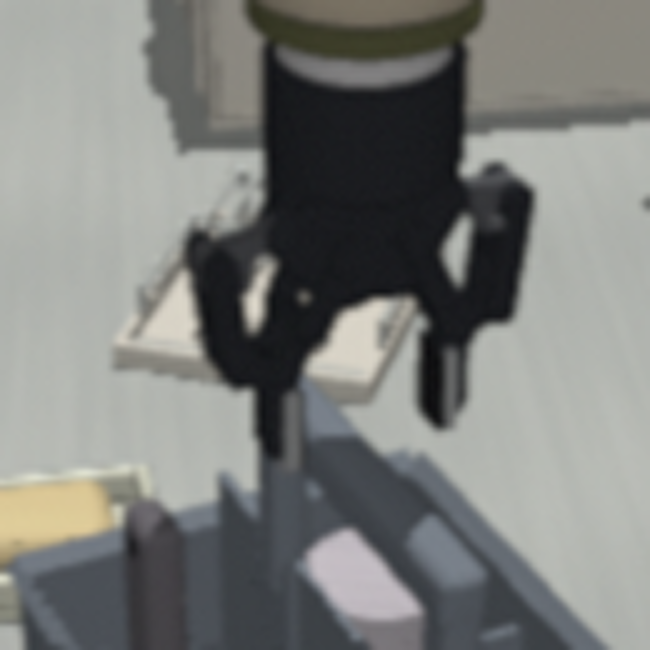

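```bash
python3 -m creep '{"translation":[[0,0,6],[0,0,8],[0,0,8],[0,0,7],[0,0,5],[0,0,0]],"rotation":[[0,0,0],[0,0,0],[0,0,0],[0,0,0],[0,0,0],[0,0,0]],"claw":[60,60,60,60,60,50]}' 30
python3 -m creep '{"translation":[[0,0,0],[0,0,0],[0,0,0],[0,0,0],[0,0,0],[0,0,0],[0,0,0],[0,0,0]],"rotation":[[0,0,0],[0,0,0],[0,0,0],[0,0,0],[0,0,0],[0,0,0],[0,0,0],[0,0,0]],"claw":[44,38,34,30,26,22,18,14]}' 30
python3 - <<'E'
from h import *
st(); look(13,(275,140,130,130,5),(325,110,145,130,5))
E
```

```text
time: 18.0
tool_pos: [533.5, -196.6, 128.9]
tcp_rot: [-179.9, -0.1, 111.1]
ft_force: [1.2, 1.0, 0.1]
finger_gap: 50.0
time: 18.8
tool_pos: [533.3, -197.4, 130.3]
tcp_rot: [-179.9, -0.0, 111.1]
ft_force: [-5.4, -1.5, 3.8]
finger_gap: 21.2
t 18.8 pos [ 533.3 -197.4  130.3] rot [-179.9    -0.    111.06] F [-5.4 -1.5  3.8] M [-0.27  0.9  -0.05] gap 21.2
```

View pics/s13.png

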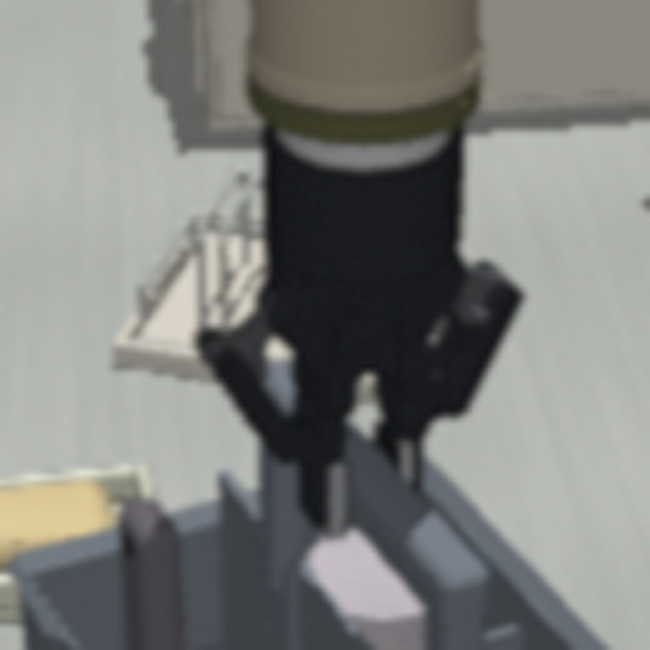

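View pics/t13.png

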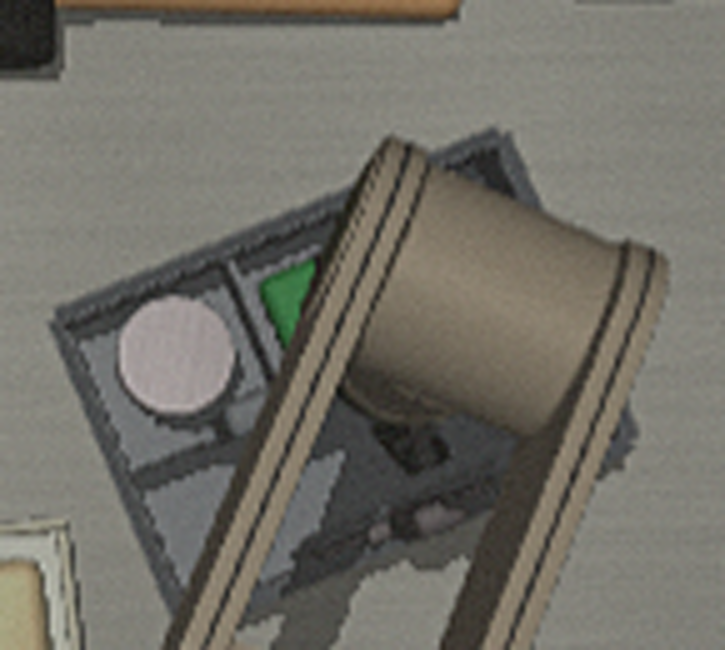

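```bash
python3 -m creep '{"translation":[[0,0,0],[0,0,0],[0,0,-1],[0,0,-2],[0,0,-3],[0,0,-4],[0,0,-4],[0,0,-3],[0,0,-2],[0,0,-1]],"rotation":[[0,0,0],[0,0,0],[0,0,0],[0,0,0],[0,0,0],[0,0,0],[0,0,0],[0,0,0],[0,0,0],[0,0,0]],"claw":[10,10,10,10,10,10,10,10,10,10]}' 110
python3 - <<'E'
from h import *
st(); look(14,(255,190,190,180,4),(325,110,145,130,5))
E
```

```text
time: 19.9
tool_pos: [534.4, -197.0, 150.6]
tcp_rot: [180.0, 0.0, 111.1]
ft_force: [0.1, 0.3, -6.6]
finger_gap: 20.6
t 19.9 pos [ 534.4 -197.   150.6] rot [1.7998e+02 2.0000e-02 1.1109e+02] F [ 0.1  0.3 -6.6] M [-0.06  0.02 -0.  ] gap 20.6
```

View pics/s14.png

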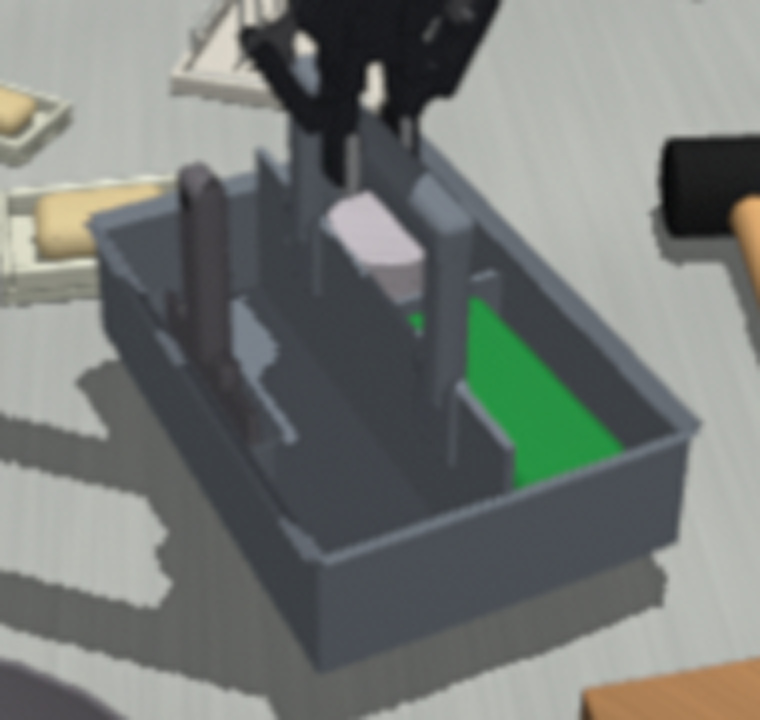

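```bash
python3 -m creep '{"translation":[[0,0,-2],[0,0,-5],[0,0,-9],[0,0,-12],[0,0,-13],[0,0,-13],[0,0,-11],[0,0,-8],[0,0,-5],[0,0,-2]],"rotation":[[0,0,0],[0,0,0],[0,0,0],[0,0,0],[0,0,0],[0,0,0],[0,0,0],[0,0,0],[0,0,0],[0,0,0]],"claw":[10,10,10,10,10,10,10,10,10,10]}' 110
python3 -m creep '{"translation":[[0,0,0],[0,0,0],[0,0,0],[0,0,0],[0,0,0],[0,0,0]],"rotation":[[0,0,0],[0,0,0],[0,0,0],[0,0,0],[0,0,0],[0,0,0]],"claw":[10,10,10,10,10,10]}' 110
python3 - <<'E'
from h import *
st(); look(15,(240,140,190,190,4),(325,110,160,130,5))
s,t=pickle.load(open("v15.pkl","rb")); cv2.imwrite("pics/full15.png",np.vstack([s["frame"],t["frame"]])[:,:,::-1][:, :])
C=pose(535,-206.6,100.6,0,0,21.0)
over(s,"o15.png",240,140,190,190,4,[(C,CADDY[:1],(0,0,255)),(pose(535-91*.934,-206.6-91*.358,105.6,0,0,21),SCR,(0,255,255))])
E
```

```text
time: 21.0
tool_pos: [534.4, -197.0, 230.8]
tcp_rot: [180.0, 0.0, 111.1]
ft_force: [0.7, -0.3, -7.1]
finger_gap: 20.9
time: 21.6
tool_pos: [534.1, -197.0, 230.1]
tcp_rot: [-180.0, -0.0, 111.1]
ft_force: [-0.2, 0.1, -6.9]
finger_gap: 20.7
t 21.6 pos [ 534.1 -197.   230.1] rot [-1.7999e+02 -1.0000e-02  1.1108e+02] F [-0.2  0.1 -6.9] M [ 0.    0.05 -0.02] gap 20.7
```

View pics/o15.png

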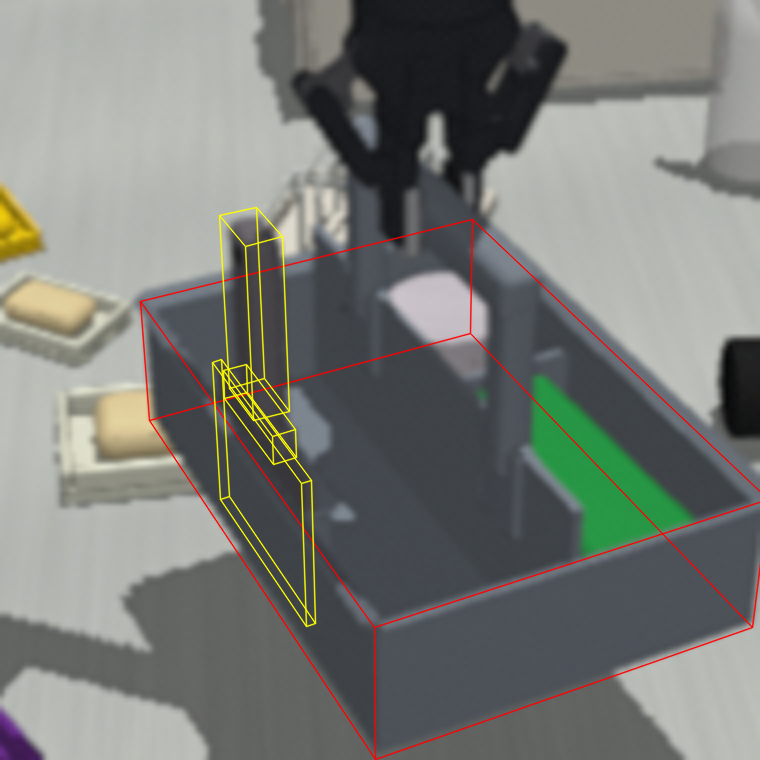

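View pics/t15.png

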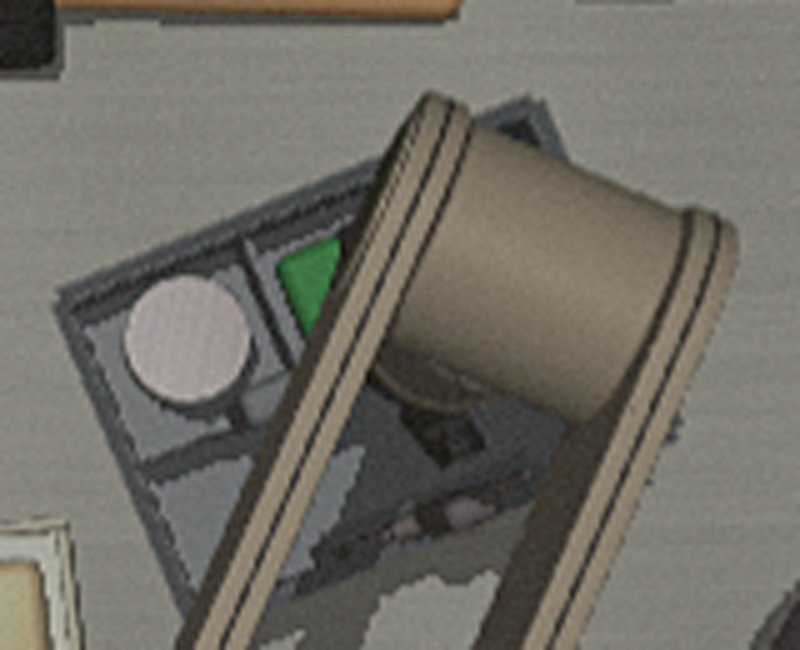

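View pics/s15.png

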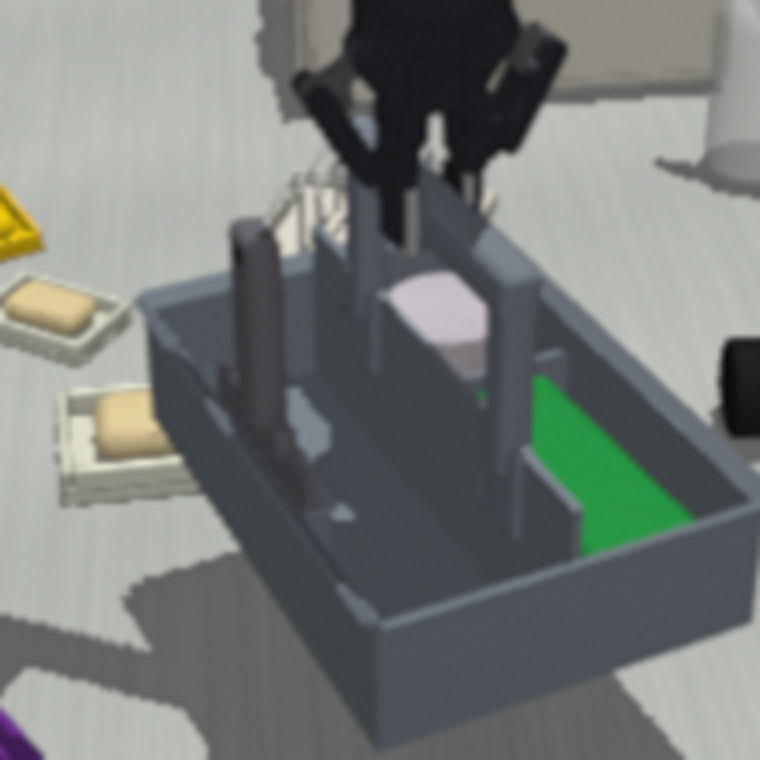

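```bash
python3 - <<'E'
from h import *
st(); print(np.round(sense()["qd"],2)); print(hand_in())
E
```

```text
t 21.7 pos [ 534.2 -197.   230.2] rot [180.     0.   111.09] F [-1.3 -0.1 -6.4] M [-0.04  0.02  0.02] gap 20.8
[ 0.07 -0.02 -0.07 -0.08  0.02 -0.1 ]
the job is handed in; nothing more can be done
None
```

I took the scraper from the rack, slid it blade down into the caddy's pocket and let go. I then gripped the caddy by its bar at 110 N and lifted it about 100 mm, where it is still held. I handed in at 21.7 s.

**Scraper:** it slid in with little force until it bottomed at about 12.6 N, at the height I had predicted for fully home. After letting go, the side view showed it standing seated in the pocket.

**Last checks:** the arm was still, with a steady load of about 7 N and almost no moment at the wrist. In the side view the lifted caddy matched a level outline to within about 10 pixels on a 4x enlargement (2 to 3 image pixels). The scraper, brush and tin are in their places. I did not touch the other things on the bench; the plate in the rack was last seen clearly just before the scraper went home, still in its gap.

**What disagreed:**
- In both cameras the fingertips stood about 31 mm higher than the reported tool position. I set the grasp heights from the pictures, and the grasps and the pocket depth then came out as expected.
- The side and top cameras differed by several millimetres, mainly in y and height. I aligned the scraper and the pocket in the same side picture to cancel this.

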